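# Load hexagonal battery packs on a bench tester, vents up

## Robot

A 7-joint arm with a two-finger parallel gripper is mounted at the origin on the work surface. World frame = base frame: x ahead of the robot, y to its left, z up, the work surface at z = 0. Lengths are in m, angles in rad, forces in N, time in s.
With the tool pointing down it reaches from about 0.425 to 0.925 m from the base axis. Payload 6.8 kg.
Tool frame: the origin (TCP) lies on the centre line of the jaws, within the pads' length; the fingertips stand 19 mm ahead of it and the grasp point (between the pads) is the TCP (tcp_to_tips is the distance from the TCP to the fingertips, in m); x points along the fingers, y is the direction in which the jaws open and shut, and the axes are right-handed (so a half turn about x gives the same grasp; the last joint's range is limited). The gripper opens to 85 mm and grips with 20 to 120 N. Pads are 22 mm wide; open, the fingers measure 114 mm over their backs; the gripper's body (76 mm by 85 mm) begins 54 mm behind the grasp point. The pads swing forward as they close: fully open they stand 13 mm farther back than shut.
Start: joints at [1.047, 0.477, 0.022, 1.555, -0.011, 1.109, -0.083], TCP at [0.273, -0.617, 0.25] pointing down, gripper open.
Joint ranges: [-2.96, 2.96], [-0.34, 2.1], [-1.41, 1.46], [0.24, 2.44], [-1.37, 4.51], [0.17, 1.92], [-2.96, 2.96]. Speed limits (rad/s): [2.39, 2.39, 3.14, 3.14, 3.14, 3.14, 3.14].

## Interface

Orientations are given as a unit quaternion [w, x, y, z].
In Python, from station import get_obs, read_camera, hand_in, spot_in, cut_out, tcp_to_tips gives the robot as it stands.
- The arm moves only by the shell command python3 -m jog 'ROWS' [FORCE]. ROWS is JSON, a list of rows, each an object of numbers: "gripper": the closure, from 0 (fully open) to 1 (shut); "dx", "dy", "dz": the shift along the world's x, y, z in m; "rx", "ry", "rz": the turn, a rotation vector about the world's x, y, z in degrees. In form: [{"gripper": .., "dx": .., "dy": .., "dz": .., "rx": .., "ry": .., "rz": ..}, ...]. A call has 1 to 10 rows; each row is the pose to reach, as a shift and turn from the pose commanded when the call began; what a row does not reach only later rows make up. A row lasts 1/10 s, in which the tool goes at most 50 mm and 8.59 degrees, less where a joint would pass 70% of its speed; a pose out of reach is approached as far as the arm can. A call with a gripper value outside its range is refused whole. The fingers move at their own pace and stop on an object; FORCE is the grip in N (left out, the last holds). Time passes only in rows, so rows that repeat a pose let the fingers close. It gives the time, the measured TCP pose, the force and the opening at its end, in the units of the state.
- get_obs(): the state, without advancing time (a new reading comes with each control period).
- read_camera(name): name is "scene" or "top" or "wrist"; returns a dict with "pixels" (400x640x3 uint8, blue, green, red), "range_z" (400x640 float32, m along the optical axis (not along the pixel's ray), 0 where there is no reading), "camera_matrix" (3x3 intrinsics, pixels), "cam_to_world" (4x4, takes a point from camera to world coordinates). Camera axes: x right, y down, z forward; pixel columns grow to the right and rows downward; lengths in m; the calibration is good to about 2 mm. A picture is of the moment at which its call begins.
- hand_in(): hands the job in, once; it reports no verdict.
Trained networks look in the newest picture that a camera, given by its name, has taken for a name from the list of things; names that differ only in an ending like _2 or _b are one class to them, and where a whole thing is asked for, a point or a joint stands for the part that bears it (a point fixed in the world has none). Each returns a list of dicts, best first, with "conf" (0 to 1); they miss things now and then, are a little off and sometimes report something else, mostly with a low value. They report only what shows in the picture. A call takes as long as a camera call. They do not tell look-alikes from the thing itself.
- spot_in(camera, label): "box" ([centre column, centre row, width, height] in pixels, round what is visible of it).
- cut_out(camera, label): "mask" (400x640 bool, what is visible of it) and "box" ([centre column, centre row, width, height] in pixels, round what is visible of it).
The state is a dict: "t": time; "q": joint angles; "joint_vel": joint speeds; "joint_torque": joint torques, N m; "eef_pos": TCP position; "tool_rot": TCP orientation; "contact_force": force on the tool from outside, world axes, zero at the start; "torque": the same for the moment, N m; "gripper_width": opening from 0.0 (shut) to 1.0 (fully open).
Only numpy, scipy, OpenCV 4.12 (cv2) and the standard library are available. Lean on these libraries where they do the work, as an engineer would, in place of code of your own. Each camera call takes 0.05 s, during which the arm holds its last target. There are 200 camera calls.

## Task

Get the bench battery tester ready and start it: first turn the meter's tare knob until its pointer stands on the long zero mark. Then lay every hexagonal battery pack on the tester bed, one to a bay, lying along the bay in the middle of its white outline and squarely on its face so that the slotted vent face is on top and the terminals sit on the brass pads; roll the packs over face by face as needed. Last, lift the selector lever out of its notch, swing it across and let it drop fully into the other notch; the meter must still read zero and nothing else on the bench may be shoved aside.

Things in the scene. Friction and masses are not known exactly. Their poses are not given: they have to be found in the camera images.
- pack_a: hexagonal aluminium battery pack with dark end caps (3 or 4 alike ones are present): 44 mm across flats, 58 mm long, flats 25 mm wide, 0.15 to 0.31 kg. Origin at its centre. Own x = long axis; +z = out of the vent face (five dark slots), -z = face with two brass terminals; the other flats are plain. Starts on a wrong face on the 3 mm bench mat, long axis within 0.4 rad of world y.
- pack_b: hexagonal aluminium battery pack with dark end caps (3 or 4 alike ones are present): 44 mm across flats, 58 mm long, flats 25 mm wide, 0.15 to 0.31 kg. Origin at its centre. Own x = long axis; +z = out of the vent face (five dark slots), -z = face with two brass terminals; the other flats are plain. Starts on a wrong face on the 3 mm bench mat, long axis within 0.4 rad of world y.
- pack_c: hexagonal aluminium battery pack with dark end caps (3 or 4 alike ones are present): 44 mm across flats, 58 mm long, flats 25 mm wide, 0.15 to 0.31 kg. Origin at its centre. Own x = long axis; +z = out of the vent face (five dark slots), -z = face with two brass terminals; the other flats are plain. Starts on a wrong face on the 3 mm bench mat, long axis within 0.4 rad of world y.
- pack_d: hexagonal aluminium battery pack with dark end caps (3 or 4 alike ones are present): 44 mm across flats, 58 mm long, flats 25 mm wide, 0.15 to 0.31 kg. Origin at its centre. Own x = long axis; +z = out of the vent face (five dark slots), -z = face with two brass terminals; the other flats are plain. Starts on a wrong face on the 3 mm bench mat, long axis within 0.4 rad of world y.
- bed: fixed grey tester bed, plate 300 (own x) x 140 (own y) x 15 mm high, origin at the centre of its underside; four bays side by side along own x, 70 mm apart, packs lie along own y
- bay_0 (a point): centre of bay 0 on the bed's top surface (15 mm above the bench); axes as the bed: a pack's long axis goes along y (either way round). White outline 56 x 68 mm round two brass pads, all flush (paint and pads, no ribs)
- bay_1 (a point): centre of bay 1 on the bed's top surface (15 mm above the bench); axes as the bed: a pack's long axis goes along y (either way round). White outline 56 x 68 mm round two brass pads, all flush (paint and pads, no ribs)
- bay_2 (a point): centre of bay 2 on the bed's top surface (15 mm above the bench); axes as the bed: a pack's long axis goes along y (either way round). White outline 56 x 68 mm round two brass pads, all flush (paint and pads, no ribs)
- bay_3 (a point): centre of bay 3 on the bed's top surface (15 mm above the bench); axes as the bed: a pack's long axis goes along y (either way round). White outline 56 x 68 mm round two brass pads, all flush (paint and pads, no ribs)
- meter: fixed black meter box 130 x 130 x 40 mm, origin at the centre of its underside, white dial on top; the long bold zero mark lies on the dial from the centre towards own +x, short ticks every 0.25 rad
- tare (a joint): tare knob's angle in rad about the vertical, anticlockwise from above positive, 0 = pointer on the zero mark; range -1.6 to 1.6, starts between 0.5 and 1.35; it stays where it is left (friction 0.03 N m)
- tare_grip (a point): on the knob's axis at the height to grip (66 mm above the bench): the knob has an upright grip bar 34 mm long x 12 mm thick, from 48 to 78 mm above the bench; own x = along the bar and towards the thin pointer, which reaches 47 mm out
- selector: fixed grey selector box 170 x 150 x 40 mm, origin at the centre of its underside; on top a horizontal lever on an upright pivot post (at own x = +50 mm, y = 0; the 14 mm wide post reaches 92 mm above the bench) and a steel land curved about the pivot, 12 mm high, with a notch at each end
- lever_swing (a joint): swing of the lever about the vertical pivot in rad, anticlockwise from above positive: 0 = starting notch (knob on the box's +y side), 1.0 = the other notch (knob on the -y side); stops at -0.02 and 1.02; 0.04 rad of play in a notch; the land between blocks it unless lifted; stays where left (friction 0.04 N m)
- lever_lift (a joint): lift of the lever along the pivot in m: 0 = down in a notch, 0.010 just clears the land, 0.025 is the upper stop; spring and weight (about 3 to 4 N) pull it down when released
- lever_knob (a point): centre of the lever's upright round black knob, 24 mm in diameter and 40 mm high (64 to 104 mm above the bench when down; this point at 86 mm), 85 mm from the pivot; own x = from pivot to knob. The lever arm, 14 mm wide, lies just under the knob
- spool: solder spool, bystander, 52 mm in diameter, 40 mm high, origin under its centre; leave alone
- flux: small white bottle, bystander, 40 mm in diameter, 75 mm high, origin under its centre; leave alone
- multimeter: yellow multimeter lying flat, bystander, 75 x 150 x 36 mm, origin under its centre; leave alone
Things that resemble listed ones, but are neither listed nor needed, are in the scene too. What is shaped like the pack_a but pink or purple is not meant.

How it is judged:
On the way, in this order (a step that is already met when the one before it is completed fails the run):
1. the tare pointer stands on the zero mark (within 0.09 rad) (value of joint tare between -0.09 and 0.09 rad), for 0.3 s.
2. every pack present lies at rest in a bay, vent face up (((x of pack_a in the frame of bay_0 between -0.012 and 0.012 m and y of pack_a in the frame of bay_0 between -0.012 and 0.012 m and z of pack_a in the frame of bay_0 between 0.018 and 0.026 m) or (x of pack_a in the frame of bay_1 between -0.012 and 0.012 m and y of pack_a in the frame of bay_1 between -0.012 and 0.012 m and z of pack_a in the frame of bay_1 between 0.018 and 0.026 m) or (x of pack_a in the frame of bay_2 between -0.012 and 0.012 m and y of pack_a in the frame of bay_2 between -0.012 and 0.012 m and z of pack_a in the frame of bay_2 between 0.018 and 0.026 m) or (x of pack_a in the frame of bay_3 between -0.012 and 0.012 m and y of pack_a in the frame of bay_3 between -0.012 and 0.012 m and z of pack_a in the frame of bay_3 between 0.018 and 0.026 m)) and angle between each of pack_a, pack_b, pack_c, pack_d's own z axis and vertical below 0.15 rad and angle between the x axis of each of pack_a, pack_b, pack_c, pack_d and the y axis of bed, either way round below 0.2 rad and linear speed of each of pack_a, pack_b, pack_c, pack_d below 0.03 m/s and ((x of pack_b in the frame of bay_0 between -0.012 and 0.012 m and y of pack_b in the frame of bay_0 between -0.012 and 0.012 m and z of pack_b in the frame of bay_0 between 0.018 and 0.026 m) or (x of pack_b in the frame of bay_1 between -0.012 and 0.012 m and y of pack_b in the frame of bay_1 between -0.012 and 0.012 m and z of pack_b in the frame of bay_1 between 0.018 and 0.026 m) or (x of pack_b in the frame of bay_2 between -0.012 and 0.012 m and y of pack_b in the frame of bay_2 between -0.012 and 0.012 m and z of pack_b in the frame of bay_2 between 0.018 and 0.026 m) or (x of pack_b in the frame of bay_3 between -0.012 and 0.012 m and y of pack_b in the frame of bay_3 between -0.012 and 0.012 m and z of pack_b in the frame of bay_3 between 0.018 and 0.026 m)) and ((x of pack_c in the frame of bay_0 between -0.012 and 0.012 m and y of pack_c in the frame of bay_0 between -0.012 and 0.012 m and z of pack_c in the frame of bay_0 between 0.018 and 0.026 m) or (x of pack_c in the frame of bay_1 between -0.012 and 0.012 m and y of pack_c in the frame of bay_1 between -0.012 and 0.012 m and z of pack_c in the frame of bay_1 between 0.018 and 0.026 m) or (x of pack_c in the frame of bay_2 between -0.012 and 0.012 m and y of pack_c in the frame of bay_2 between -0.012 and 0.012 m and z of pack_c in the frame of bay_2 between 0.018 and 0.026 m) or (x of pack_c in the frame of bay_3 between -0.012 and 0.012 m and y of pack_c in the frame of bay_3 between -0.012 and 0.012 m and z of pack_c in the frame of bay_3 between 0.018 and 0.026 m)) and ((x of pack_d in the frame of bay_0 between -0.012 and 0.012 m and y of pack_d in the frame of bay_0 between -0.012 and 0.012 m and z of pack_d in the frame of bay_0 between 0.018 and 0.026 m) or (x of pack_d in the frame of bay_1 between -0.012 and 0.012 m and y of pack_d in the frame of bay_1 between -0.012 and 0.012 m and z of pack_d in the frame of bay_1 between 0.018 and 0.026 m) or (x of pack_d in the frame of bay_2 between -0.012 and 0.012 m and y of pack_d in the frame of bay_2 between -0.012 and 0.012 m and z of pack_d in the frame of bay_2 between 0.018 and 0.026 m) or (x of pack_d in the frame of bay_3 between -0.012 and 0.012 m and y of pack_d in the frame of bay_3 between -0.012 and 0.012 m and z of pack_d in the frame of bay_3 between 0.018 and 0.026 m))), for 0.3 s.
3. the selector lever is down in the far notch (value of joint lever_swing above 0.94 rad and value of joint lever_lift below 0.004 m), for 0.3 s.
At the end, for the whole second after the job is handed in: Tare within 0.09 rad of zero; each pack present at rest in a bay: centre within 12 mm of the bay's in x and y and 18 to 26 mm above it, vent up within 0.15 rad, axis within 0.2 rad of the bay's; lever_swing above 0.94 rad, lever_lift below 4 mm (all of step 1 and all of step 2 and all of step 3); the robot touches nothing.
It fails at once if the solder spool, the flux bottle or the multimeter is shoved more than 3 cm (distance of any of spool, flux, multimeter from where it was at the start of the episode above 0.03 m).
Of pack_a, pack_b, pack_c, pack_d only 3 to 4 are there at a start; the rules pass over those that are not, and their reading is None.
At some moment in a run one of pack_a, pack_b, pack_c, pack_d may be knocked a few centimetres aside while the robot is not near it.
Once in a run the grip may slacken for a moment while it holds something.
It also fails if it takes over 210 s, if anything falls off the work surface, if the arm or the gripper's body presses on something with over 40 N, if the wrist force passes 120 N, or if a joint passes its speed limit or range.

## Working session

There is one attempt and no reset: what is moved stays moved. The work goes in short steps, Python scripts to look and compute and a shell command to move; the robot and the scene stay as the last step left them, time stands still between calls to the robot, and variables do not carry over. Pictures are saved under pics/ and viewed, about 12 in all and at most 16, crops included, and the job is handed in when it is done.

```bash
ls; mkdir -p pics; python3 - <<'E'
from station import *
import cv2
for c in ["top","scene"]:
    r=read_camera(c); cv2.imwrite(f"pics/{c}0.png",r["pixels"])
    print(c,r["camera_matrix"].tolist(),r["cam_to_world"].round(3).tolist())
    for l in ["pack_a","bed","meter","tare","selector","lever_knob","spool","flux","multimeter"]:
        print(l,[(round(d["conf"],2),[int(v) for v in d["box"]]) for d in spot_in(c,l)])
o=get_obs();print({k:(v if isinstance(v,float) else [round(float(x),3) for x in v]) for k,v in o.items()}, tcp_to_tips)
E
```

```text
pics
top [[416.8452685175677, 0.0, 324.9009718638554], [0.0, 416.8452685175677, 209.61514819535194], [0.0, 0.0, 1.0]] [[0.026, -0.993, 0.116, 0.373], [-1.0, -0.025, 0.012, 0.069], [-0.009, -0.116, -0.993, 1.298], [0.0, 0.0, 0.0, 1.0]]
pack_a [(0.8, [244, 227, 22, 17]), (0.65, [291, 176, 21, 22]), (0.63, [250, 311, 19, 21]), (0.56, [288, 226, 20, 17])]
bed [(0.77, [361, 200, 58, 105])]
meter [(0.75, [442, 177, 47, 44])]
tare []
selector [(0.9, [447, 231, 55, 62]), (0.44, [292, 175, 21, 17]), (0.39, [370, 125, 44, 27])]
lever_knob [(0.71, [443, 222, 19, 27])]
spool [(0.62, [270, 138, 15, 19])]
flux [(0.69, [312, 128, 12, 19])]
multimeter [(0.8, [371, 125, 51, 25])]
scene [[491.40429713181965, 0.0, 323.1645782614161], [0.0, 491.40429713181965, 204.66795766292432], [0.0, 0.0, 1.0]] [[0.042, 0.612, -0.79, 1.667], [0.999, -0.011, 0.044, 0.008], [0.018, -0.791, -0.612, 0.966], [0.0, 0.0, 0.0, 1.0]]
pack_a [(0.94, [418, 235, 18, 23]), (0.86, [437, 188, 23, 18]), (0.84, [385, 163, 23, 17]), (0.78, [366, 241, 21, 18]), (0.69, [359, 209, 26, 19]), (0.62, [406, 206, 22, 18]), (0.62, [382, 191, 19, 14]), (0.41, [206, 208, 59, 50])]
bed [(0.69, [289, 238, 63, 72])]
meter [(0.87, [198, 247, 52, 39])]
tare [(0.58, [199, 239, 14, 13]), (0.27, [206, 207, 59, 49])]
selector [(0.56, [206, 209, 58, 48])]
lever_knob [(0.7, [212, 199, 21, 30])]
spool [(0.63, [398, 275, 23, 18])]
flux [(0.61, [351, 280, 19, 22]), (0.27, [211, 199, 20, 34])]
multimeter [(0.71, [281, 291, 63, 30])]
{'t': 1.0, 'q': [1.047, 0.477, 0.022, 1.555, -0.011, 1.109, -0.083], 'joint_vel': [0.001, 0.001, -0.0, -0.0, -0.0, -0.002, -0.001], 'joint_torque': [0.0, -59.633, 1.607, -28.154, 0.013, 0.002, 0.0], 'eef_pos': [0.273, -0.617, 0.25], 'tool_rot': [0.146, 0.692, 0.146, -0.692], 'contact_force': [0.285, 0.07, 0.016], 'torque': [0.043, -0.046, 0.004], 'gripper_width': 1.0025746304633218} 0.019
```

```bash
python3 - <<'E'
import cv2,numpy as np
a=cv2.imread("pics/top0.png"); c=a[100:340,215:485]; cv2.imwrite("pics/v1.png",cv2.resize(c,None,fx=2.5,fy=2.5,interpolation=cv2.INTER_CUBIC))
a=cv2.imread("pics/scene0.png"); c=a[140:315,170:460]; cv2.imwrite("pics/v2.png",cv2.resize(c,None,fx=2.75,fy=2.75,interpolation=cv2.INTER_CUBIC))
E
```

```text
(no output)
```

View pics/v1.png

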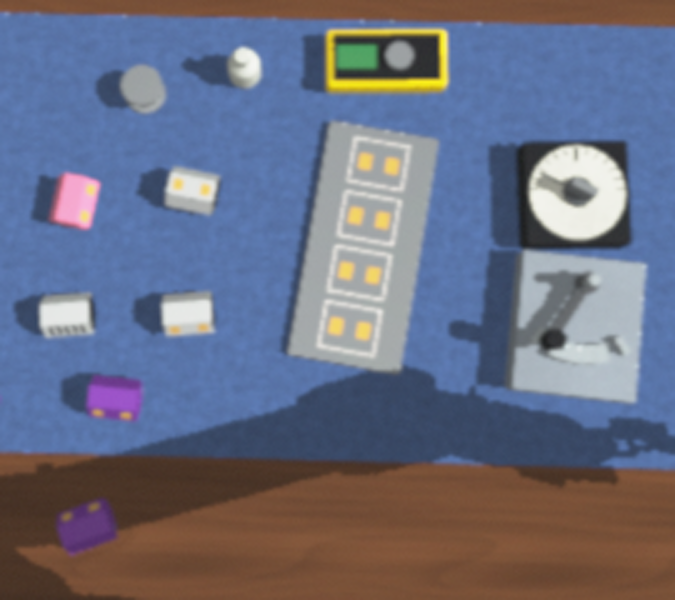

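View pics/v2.png

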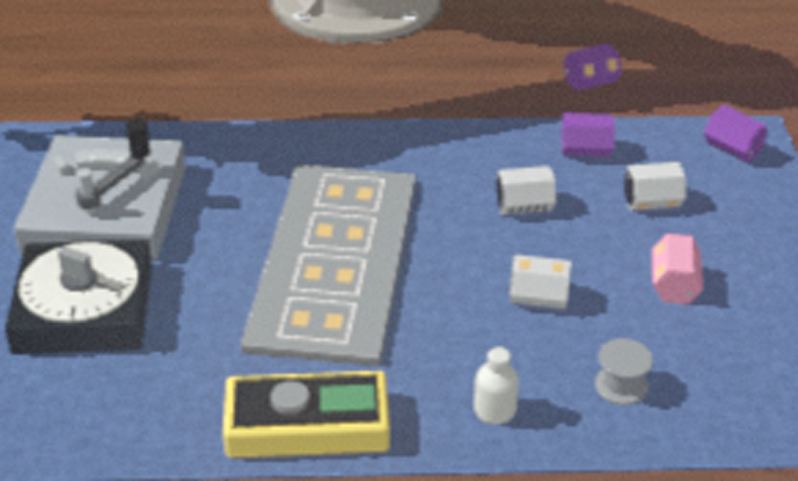

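```bash
cat > h.py <<'E'
from station import *
import numpy as np, cv2
def snap(c,save=None):
    r=read_camera(c)
    if save: cv2.imwrite(f"pics/{save}.png",r["pixels"])
    return r,world(r)
def world(r):
    z=r["range_z"].astype(float); K=r["camera_matrix"]; v,u=np.mgrid[:400,:640]
    P=np.stack([(u-K[0,2])/K[0,0]*z,(v-K[1,2])/K[1,1]*z,z],-1)
    T=r["cam_to_world"]; W=P@T[:3,:3].T+T[:3,3]; W[z<=0]=np.nan; return W
def px(r,p):
    T=r["cam_to_world"]; q=T[:3,:3].T@(np.array(p)-T[:3,3]); K=r["camera_matrix"]; return K[0,0]*q[0]/q[2]+K[0,2],K[1,1]*q[1]/q[2]+K[1,2]
def rect(P):
    (c,s,a)=cv2.minAreaRect((P[:,:2]*1000).astype(np.float32)); 
    a=a if s[0]>s[1] else a+90   # long axis angle
    return np.round(c,1),np.round(sorted(s),1),round((a+90)%180-90,1)
E
python3 - <<'E'
from h import *
r,W=snap("top")
for l in ["pack_a","bed","meter","selector","spool","flux","multimeter"]:
    for d in cut_out("top",l):
        P=W[d["mask"]]; P=P[~np.isnan(P[:,0])]
        if len(P)<10: continue
        zt=np.percentile(P[:,2],90); T=P[P[:,2]>zt-.012]
        print(l,round(d["conf"],2),[int(v) for v in d["box"]],"z90",round(zt*1000),"toprect",*rect(T),"med",(np.median(P,0)*1000).round())
E
```

```text
pack_a 0.92 [244, 227, 24, 15] z90 49 toprect [465.6 337.8] [39.  58.4] -84.6 med [466. 335.  43.]
pack_a 0.9 [258, 258, 21, 18] z90 49 toprect [367.8 276.1] [40.1 60.4] 85.4 med [366. 275.  44.]
pack_a 0.88 [202, 256, 29, 26] z90 49 toprect [366.3 454.4] [40.2 59.7] 46.6 med [367. 451.  42.]
pack_a 0.74 [244, 182, 17, 24] z90 49 toprect [606.9 337.5] [37.2 59.4] -12.5 med [607. 334.  45.]
pack_a 0.73 [446, 177, 14, 9] z90 79 toprect [ 631.5 -277.2] [12.7 27.4] 66.0 med [ 628. -274.   61.]
pack_a 0.64 [250, 310, 22, 19] z90 46 toprect [213.3 302.7] [39.8 57.9] -67.1 med [215. 300.  41.]
pack_a 0.59 [288, 227, 23, 21] z90 49 toprect [472.5 190.1] [39.7 57.6] -85.1 med [470. 192.  43.]
bed 0.6 [361, 199, 62, 98] z90 18 toprect [562.4 -23.3] [143.6 301.6] -8.3 med [559. -23.  15.]
bed 0.38 [441, 224, 21, 28] z90 104 toprect [ 480.1 -258.1] [ 21.2 100. ] -31.1 med [ 481. -261.   68.]
meter 0.66 [443, 180, 47, 49] z90 46 toprect [ 627.3 -279.9] [130.2 138. ] 1.9 med [ 625. -274.   41.]
selector 0.9 [444, 230, 55, 60] z90 54 toprect [ 467.5 -280.9] [147.7 168.6] -4.5 med [ 465. -276.   41.]
spool 0.77 [271, 138, 18, 19] z90 46 toprect [752.5 257.8] [47.6 48.6] -54.4 med [748. 256.  42.]
flux 0.65 [313, 127, 14, 18] z90 77 toprect [780.9 132.5] [17.2 18.5] 42.9 med [773. 130.  52.]
multimeter 0.74 [370, 127, 46, 26] z90 43 toprect [795.3 -44.8] [ 73.7 147.2] -87.5 med [790. -46.  38.]
```

```bash
M='{"dx":0.33,"dy":0.34,"dz":0.05}'; python3 -m jog '[{"dx":0.05,"dy":0.05,"dz":0.05},{"dx":0.30,"dy":0.34,"dz":0.05},{"dx":0.30,"dy":0.34,"dz":0.05},{"dx":0.30,"dy":0.34,"dz":0.05},{"dx":0.30,"dy":0.34,"dz":0.05},{"dx":0.30,"dy":0.34,"dz":0.05},{"dx":0.30,"dy":0.34,"dz":0.05},{"dx":0.30,"dy":0.34,"dz":0.05},{"dx":0.30,"dy":0.34,"dz":0.05},{"dx":0.30,"dy":0.34,"dz":0.05}]' 
python3 -m jog '[{"dx":0.0},{"dx":0.0}]'
cat >> h.py <<'E'
from scipy.spatial.transform import Rotation as Ro
def tool():
    o=get_obs(); q=o["tool_rot"]; R=Ro.from_quat([q[1],q[2],q[3],q[0]]).as_matrix()
    print("t",round(o["t"],1),"p",np.round(o["eef_pos"],4),"x",R[:,0].round(3),"y",R[:,1].round(3),"jawyaw",round(np.degrees(np.arctan2(R[1,1],R[0,1])),1),"w",round(o["gripper_width"],3),"F",np.round(o["contact_force"],1),"q",np.round(o["q"],2))
    return np.array(o["eef_pos"]),R
E
python3 - <<'E'
from h import *
tool(); r,W=snap("wrist","w1")
print(r["camera_matrix"][0,0],r["cam_to_world"].round(3).tolist())
print(px(r,[.628,-.275,.078]))
for l in ["tare","meter"]: print([(d["conf"],d["box"]) for d in spot_in("wrist",l)])
E
```

```text
t 1.4 p [ 0.2727 -0.6175  0.2503] x [ 0. -0. -1.] y [ 0.404 -0.915  0.   ] jawyaw -66.2 w 1.003 F [ 0.1 -0.  -0.7] q [ 1.05  0.48  0.02  1.56 -0.01  1.11 -0.08]
282.3856227631024 [[0.404, -0.875, -0.266, 0.341], [-0.915, -0.387, -0.116, -0.588], [-0.001, 0.29, -0.957, 0.374], [0.0, 0.0, 0.0, 1.0]]
(np.float64(37.362339313996074), np.float64(-567.2259011845797))
[]
[]$[0]: bad value
$[0]: bad value
```

View pics/w1.png

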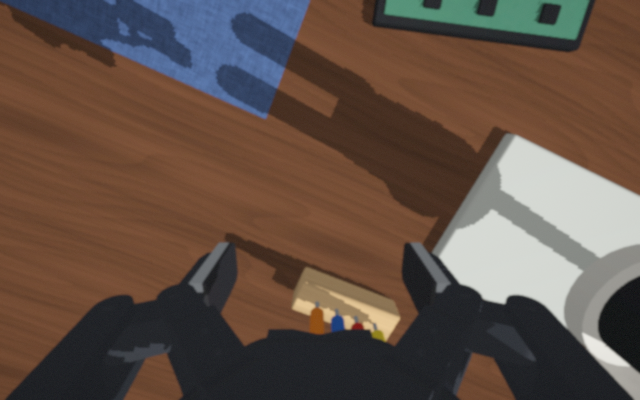

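The move was refused, so this picture (3rd viewed) only shows the bare table at the start pose. I'll write full rows.

```bash
python3 -m jog '[{"gripper":0,"dx":0.05,"dy":0.05,"dz":0.05},{"gripper":0,"dx":0.30,"dy":0.34,"dz":0.05},{"gripper":0,"dx":0.30,"dy":0.34,"dz":0.05},{"gripper":0,"dx":0.30,"dy":0.34,"dz":0.05},{"gripper":0,"dx":0.30,"dy":0.34,"dz":0.05}]' || python3 -m jog '[{"gripper":0,"dx":0.30,"dy":0.34,"dz":0.05,"rx":0,"ry":0,"rz":0},{"gripper":0,"dx":0.30,"dy":0.34,"dz":0.05,"rx":0,"ry":0,"rz":0},{"gripper":0,"dx":0.30,"dy":0.34,"dz":0.05,"rx":0,"ry":0,"rz":0},{"gripper":0,"dx":0.30,"dy":0.34,"dz":0.05,"rx":0,"ry":0,"rz":0}]'
python3 - <<'E'
from h import *
tool()
E
```

```text
t: 1.95
eef_pos: [0.4053, -0.4669, 0.2726]
tool_rot: [0.146, 0.692, 0.146, -0.692]
contact_force: [0.8, -0.4, -0.1]
gripper_width: 1.0
t 1.9 p [ 0.4053 -0.4669  0.2726] x [ 0. -0. -1.] y [ 0.404 -0.915  0.   ] jawyaw -66.2 w 1.0 F [ 0.8 -0.4 -0.1] q [ 0.78  0.37 -0.04  1.67  0.02  1.1  -0.41]$[0]: bad value
```

```bash
python3 -m jog '[{"gripper":0,"dx":0.16,"dy":0.19,"dz":0.03,"rx":0,"ry":0,"rz":50},{"gripper":0,"dx":0.16,"dy":0.19,"dz":0.03,"rx":0,"ry":0,"rz":50},{"gripper":0,"dx":0.16,"dy":0.19,"dz":0.03,"rx":0,"ry":0,"rz":50},{"gripper":0,"dx":0.16,"dy":0.19,"dz":0.03,"rx":0,"ry":0,"rz":50},{"gripper":0,"dx":0.16,"dy":0.19,"dz":0.03,"rx":0,"ry":0,"rz":50},{"gripper":0,"dx":0.16,"dy":0.19,"dz":0.03,"rx":0,"ry":0,"rz":50},{"gripper":0,"dx":0.16,"dy":0.19,"dz":0.03,"rx":0,"ry":0,"rz":50},{"gripper":0,"dx":0.16,"dy":0.19,"dz":0.03,"rx":0,"ry":0,"rz":50}]' >/dev/null
cat >> h.py <<'E'
def seg(W,c,rad,z0,z1):
    m=(np.hypot(W[...,0]-c[0],W[...,1]-c[1])<rad)&(W[...,2]>z0)&(W[...,2]<z1); return m
E
python3 - <<'E'
from h import *
tool(); r,W=snap("wrist","w2")
print(r["cam_to_world"][:3,3])
m=seg(W,(.628,-.275),.06,.062,.09); P=W[m]; print(len(P), rect(P), np.median(P,0), np.percentile(P[:,2],[5,50,95]))
b=seg(W,(.628,-.275),.12,.034,.044);print("box",rect(W[b]))
E
```

```text
t 2.8 p [ 0.5633 -0.2798  0.3019] x [-0.001 -0.001 -1.   ] y [ 0.959 -0.284 -0.001] jawyaw -16.5 w 1.0 F [-0.7 -1.3 -1.4] q [ 0.57  0.38 -0.28  1.6   0.11  1.19 -0.02]
[ 0.5845974  -0.2092205   0.42541361]
321 (array([ 633.9, -282.4]), array([12.4, 33.9]), 63.0) [ 0.63311943 -0.28110397  0.07743347] [0.06666237 0.07743347 0.07890642]
box (array([ 603.9, -286.1]), array([150.5, 190.6]), 2.1)
```

View pics/w2.png

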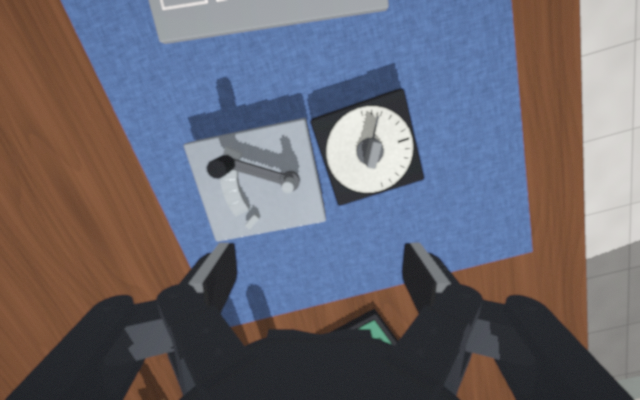

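```bash
python3 -m jog '[{"gripper":0.3,"dx":0.07,"dy":0,"dz":-0.05,"rx":0,"ry":0,"rz":-8},{"gripper":0.3,"dx":0.07,"dy":0,"dz":-0.10,"rx":0,"ry":0,"rz":-10.5},{"gripper":0.3,"dx":0.07,"dy":0,"dz":-0.15,"rx":0,"ry":0,"rz":-10.5},{"gripper":0.3,"dx":0.07,"dy":0,"dz":-0.20,"rx":0,"ry":0,"rz":-10.5},{"gripper":0.3,"dx":0.07,"dy":0,"dz":-0.233,"rx":0,"ry":0,"rz":-10.5},{"gripper":0.3,"dx":0.07,"dy":0,"dz":-0.233,"rx":0,"ry":0,"rz":-10.5},{"gripper":1,"dx":0.07,"dy":0,"dz":-0.233,"rx":0,"ry":0,"rz":-10.5},{"gripper":1,"dx":0.07,"dy":0,"dz":-0.233,"rx":0,"ry":0,"rz":-10.5},{"gripper":1,"dx":0.07,"dy":0,"dz":-0.233,"rx":0,"ry":0,"rz":-10.5},{"gripper":1,"dx":0.07,"dy":0,"dz":-0.233,"rx":0,"ry":0,"rz":-10.5}]' 30
python3 -m jog '[{"gripper":1,"dx":0,"dy":0,"dz":0,"rx":0,"ry":0,"rz":-8},{"gripper":1,"dx":0,"dy":0,"dz":0,"rx":0,"ry":0,"rz":-16},{"gripper":1,"dx":0,"dy":0,"dz":0,"rx":0,"ry":0,"rz":-24},{"gripper":1,"dx":0,"dy":0,"dz":0,"rx":0,"ry":0,"rz":-32},{"gripper":1,"dx":0,"dy":0,"dz":0,"rx":0,"ry":0,"rz":-40},{"gripper":1,"dx":0,"dy":0,"dz":0,"rx":0,"ry":0,"rz":-48},{"gripper":1,"dx":0,"dy":0,"dz":0,"rx":0,"ry":0,"rz":-56},{"gripper":1,"dx":0,"dy":0,"dz":0,"rx":0,"ry":0,"rz":-61},{"gripper":1,"dx":0,"dy":0,"dz":0,"rx":0,"ry":0,"rz":-61},{"gripper":1,"dx":0,"dy":0,"dz":0,"rx":0,"ry":0,"rz":-61}]'
python3 - <<'E'
from h import *
tool()
E
```

```text
t: 3.8
eef_pos: [0.6351, -0.279, 0.0728]
tool_rot: [0.372, 0.603, 0.37, -0.601]
contact_force: [-3.8, 0.9, 8.7]
gripper_width: 0.135
t: 4.8
eef_pos: [0.6368, -0.2819, 0.0728]
tool_rot: [0.016, 0.71, 0.012, -0.704]
contact_force: [2.9, -5.6, -0.2]
gripper_width: 0.131
t 4.8 p [ 0.6368 -0.2819  0.0728] x [ 0.008 -0.005 -1.   ] y [ 0.039 -0.999  0.006] jawyaw -87.8 w 0.131 F [ 2.9 -5.6 -0.2] q [ 0.29  0.69  0.05  1.63 -0.04  0.81 -1.17]
```

```bash
python3 -m jog '[{"gripper":0.5,"dx":0,"dy":0,"dz":0,"rx":0,"ry":0,"rz":0},{"gripper":0.5,"dx":0,"dy":0,"dz":0,"rx":0,"ry":0,"rz":0},{"gripper":0.4,"dx":0,"dy":0,"dz":0,"rx":0,"ry":0,"rz":0},{"gripper":0.3,"dx":0,"dy":0,"dz":0.05,"rx":0,"ry":0,"rz":0},{"gripper":0,"dx":0,"dy":0,"dz":0.1,"rx":0,"ry":0,"rz":0},{"gripper":0,"dx":0,"dy":0,"dz":0.15,"rx":0,"ry":0,"rz":0},{"gripper":0,"dx":-0.05,"dy":0.05,"dz":0.2,"rx":0,"ry":0,"rz":0},{"gripper":0,"dx":-0.05,"dy":0.1,"dz":0.2,"rx":0,"ry":0,"rz":0},{"gripper":0,"dx":-0.05,"dy":0.15,"dz":0.2,"rx":0,"ry":0,"rz":0}]' >/dev/null
python3 - <<'E'
from h import *
tool(); r,W=snap("top"); rw,Ww=snap("wrist")
for n,rr,w in (("top",r,W),("wrist",rw,Ww)):
    P=w[seg(w,(.633,-.280),.03,.062,.09)]; print(n,len(P),rect(P) if len(P)>5 else 0)
    ds=cut_out(n,"meter")
    for d in ds[:1]:
        P=w[d["mask"]]; P=P[(P[:,2]>.034)&(P[:,2]<.046)]; print("meter",d["conf"],rect(P))
    u,v=px(rr,(.63,-.28,.045)); u,v=int(u),int(v); print(u,v)
    if 40<u<600 and 40<v<360:
        cv2.imwrite(f"pics/t_{n}.png",cv2.resize(rr["pixels"][v-40:v+40,u-40:u+40],None,fx=5,fy=5,interpolation=cv2.INTER_CUBIC))
E
python3 -c "
import cv2,glob,numpy as np
f=sorted(glob.glob('pics/t_*.png'));cv2.imwrite('pics/v5.png',np.hstack([cv2.imread(x) for x in f]));print(f)"
```

```text
t 5.7 p [ 0.5858 -0.1543  0.2695] x [ 0.003 -0.001 -1.   ] y [ 0.037 -0.999  0.001] jawyaw -87.9 w 1.0 F [ 1.9  0.6 -1. ] q [ 0.13  0.34  0.04  1.71 -0.01  1.08 -1.37]
top 0 0
meter 0.61 (array([ 589.1, -224.5]), array([15.3, 46.7]), 2.7)
445 176
wrist 493 (array([ 633.4, -282.2]), array([12.4, 34.1]), 2.0)
meter 0.66 (array([ 633.4, -282.3]), array([129.8, 130.1]), 2.0)
435 140
['pics/t_top.png', 'pics/t_wrist.png']
```

View pics/v5.png

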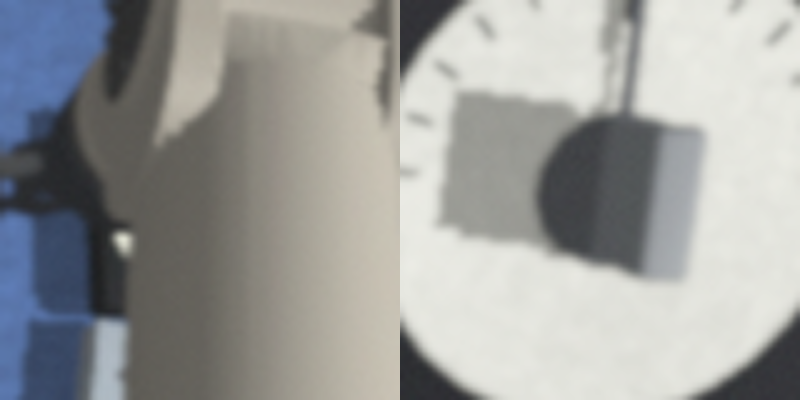

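Tare pointer and zero mark coincide (right crop: pointer at 630,60 in line with the mark; bar 2.0°, box 2.0°). Next: bed and packs with the wrist camera.

```bash
python3 -m jog '[{"gripper":0,"dx":-0.05,"dy":0.02,"dz":0.02,"rx":0,"ry":0,"rz":0},{"gripper":0,"dx":-0.13,"dy":0.13,"dz":0.12,"rx":0,"ry":0,"rz":0},{"gripper":0,"dx":-0.13,"dy":0.13,"dz":0.12,"rx":0,"ry":0,"rz":0},{"gripper":0,"dx":-0.13,"dy":0.13,"dz":0.12,"rx":0,"ry":0,"rz":0},{"gripper":0,"dx":-0.13,"dy":0.13,"dz":0.12,"rx":0,"ry":0,"rz":0},{"gripper":0,"dx":-0.13,"dy":0.13,"dz":0.12,"rx":0,"ry":0,"rz":0}]' >/dev/null
python3 - <<'E'
from h import *
tool(); r,W=snap("wrist","w_bed")
for d in cut_out("wrist","bed")[:1]:
    P=W[d["mask"]]; print(d["conf"],d["box"],np.nanpercentile(P[:,2],[10,50,90])); P=P[(P[:,2]>.010)&(P[:,2]<.020)]; print("bed",rect(P))
E
python3 -m jog '[{"gripper":0,"dx":0,"dy":0.27,"dz":0,"rx":0,"ry":0,"rz":0},{"gripper":0,"dx":0,"dy":0.27,"dz":0,"rx":0,"ry":0,"rz":0},{"gripper":0,"dx":0,"dy":0.27,"dz":0,"rx":0,"ry":0,"rz":0},{"gripper":0,"dx":0,"dy":0.27,"dz":0,"rx":0,"ry":0,"rz":0},{"gripper":0,"dx":0,"dy":0.27,"dz":0,"rx":0,"ry":0,"rz":0},{"gripper":0,"dx":0,"dy":0.27,"dz":0,"rx":0,"ry":0,"rz":0},{"gripper":0,"dx":0,"dy":0.27,"dz":0,"rx":0,"ry":0,"rz":0},{"gripper":0,"dx":0,"dy":0.27,"dz":0,"rx":0,"ry":0,"rz":0}]' >/dev/null
cat >> h.py <<'E'
def packs(W,cs,h=.047):
    for c in cs:
        m=seg(W,c,.036,h-.006,h+.005); P=W[m]
        if len(P)>20: print("pack near",c,len(P),rect(P),"z",np.median(P[:,2]).round(4))
        else: print(c,len(P))
E
python3 - <<'E'
from h import *
tool(); r,W=snap("wrist","w_p")
for d in cut_out("wrist","bed")[:1]:
    P=W[d["mask"]]; P=P[(P[:,2]>.010)&(P[:,2]<.020)]; print("bed",rect(P))
for d in cut_out("wrist","pack_a"):
    P=W[d["mask"]]; print(round(d["conf"],2),[int(v) for v in d["box"]],np.nanmedian(P,0).round(3))
packs(W,[(.6,.19),(.47,.19),(.466,.337)])
ys,xs=np.where(seg(W,(.535,.26),.16,.03,.06)); print(xs.min(),xs.max(),ys.min(),ys.max())
c=r["pixels"][max(ys.min()-10,0):ys.max()+10,max(xs.min()-10,0):xs.max()+10]; f=min(800/c.shape[1],600/c.shape[0]); cv2.imwrite("pics/v6.png",cv2.resize(c,None,fx=f,fy=f,interpolation=cv2.INTER_CUBIC))
E
```

```text
t 6.5 p [ 0.4567 -0.0227  0.3893] x [ 0.005  0.001 -1.   ] y [ 0.043 -0.999 -0.   ] jawyaw -87.6 w 0.998 F [ 0.9 -0.   0. ] q [-0.02 -0.   -0.06  1.85 -0.    1.28 -1.61]
0.58 [328.6, 91.7, 119.4, 183.4] [0.01380927 0.0150391  0.01623835]
bed (array([560.8, -24.5]), array([140.2, 290.8]), -8.8)
t 7.4 p [0.4578 0.2443 0.385 ] x [-0.002 -0.002 -1.   ] y [ 0.038 -0.999  0.002] jawyaw -87.8 w 0.999 F [ 1.2 -0.   0.2] q [-0.33  0.13 -0.31  1.72  0.04  1.3  -2.18]
bed (array([564.7, -24.5]), array([140.8, 298.5]), -8.8)
0.97 [265, 145, 40, 33] [0.472 0.335 0.046]
0.96 [198, 199, 42, 40] [0.376 0.447 0.046]
0.94 [355, 144, 39, 30] [0.477 0.19  0.046]
0.71 [361, 43, 44, 40] [0.624 0.19  0.046]
0.7 [285, 274, 34, 32] [0.226 0.301 0.041]
0.64 [300, 202, 36, 29] [0.376 0.273 0.046]
0.63 [266, 51, 36, 49] [0.609 0.333 0.046]
pack near (0.6, 0.19) 628 (array([623.3, 189.5]), array([25.1, 58.5]), 80.2) z 0.0468
pack near (0.47, 0.19) 717 (array([474.6, 189. ]), array([33.7, 59.5]), -84.0) z 0.0466
pack near (0.466, 0.337) 722 (array([468.7, 336.4]), array([33.2, 58.9]), -84.0) z 0.0468
244 382 23 202
```

View pics/v6.png

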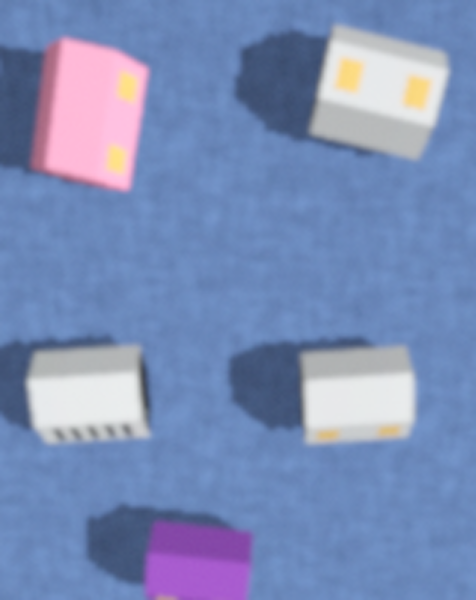

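Whites: P1 at crop (385,90) terminals up (180° roll), P2 (357,395) terminals on the robot-side upper flat (vent needs −120° about y), P3 (90,395) vent on the robot-side upper flat (+60°). Pink and purple ones are decoys. Now I check what tilts are reachable, in the air.

```bash
python3 -m jog '[{"gripper":0,"dx":0.01,"dy":0.02,"dz":-0.05,"rx":0,"ry":-8,"rz":3.8},{"gripper":0,"dx":0.01,"dy":0.02,"dz":-0.10,"rx":0,"ry":-16,"rz":0},{"gripper":0,"dx":0.01,"dy":0.02,"dz":-0.15,"rx":0,"ry":-24,"rz":0},{"gripper":0,"dx":0.01,"dy":0.02,"dz":-0.2,"rx":0,"ry":-32,"rz":0},{"gripper":0,"dx":0.01,"dy":0.02,"dz":-0.24,"rx":0,"ry":-40,"rz":0},{"gripper":0,"dx":0.01,"dy":0.02,"dz":-0.24,"rx":0,"ry":-48,"rz":0},{"gripper":0,"dx":0.01,"dy":0.02,"dz":-0.24,"rx":0,"ry":-56,"rz":0},{"gripper":0,"dx":0.01,"dy":0.02,"dz":-0.24,"rx":0,"ry":-60,"rz":0},{"gripper":0,"dx":0.01,"dy":0.02,"dz":-0.24,"rx":0,"ry":-60,"rz":0}]'
python3 -c "from h import *;tool()"
python3 -m jog '[{"gripper":0,"dx":0,"dy":0,"dz":0,"rx":0,"ry":8.5,"rz":0},{"gripper":0,"dx":0,"dy":0,"dz":0,"rx":0,"ry":17,"rz":0},{"gripper":0,"dx":0,"dy":0,"dz":0,"rx":0,"ry":25.5,"rz":0},{"gripper":0,"dx":0,"dy":0,"dz":0,"rx":0,"ry":34,"rz":0},{"gripper":0,"dx":0,"dy":0,"dz":0,"rx":0,"ry":42.5,"rz":0},{"gripper":0,"dx":0,"dy":0,"dz":0,"rx":0,"ry":51,"rz":0},{"gripper":0,"dx":0,"dy":0,"dz":0,"rx":0,"ry":59.5,"rz":0},{"gripper":0,"dx":0,"dy":0,"dz":0,"rx":0,"ry":68,"rz":0},{"gripper":0,"dx":0,"dy":0,"dz":0,"rx":0,"ry":76.5,"rz":0},{"gripper":0,"dx":0,"dy":0,"dz":0,"rx":0,"ry":85,"rz":0}]' >/dev/null
python3 -m jog '[{"gripper":0,"dx":0,"dy":0,"dz":0,"rx":0,"ry":8.5,"rz":0},{"gripper":0,"dx":0,"dy":0,"dz":0,"rx":0,"ry":17,"rz":0},{"gripper":0,"dx":0,"dy":0,"dz":0,"rx":0,"ry":25.5,"rz":0},{"gripper":0,"dx":0,"dy":0,"dz":0,"rx":0,"ry":30,"rz":0},{"gripper":0,"dx":0,"dy":0,"dz":0,"rx":0,"ry":35,"rz":0},{"gripper":0,"dx":0,"dy":0,"dz":0,"rx":0,"ry":35,"rz":0}]'
python3 -c "from h import *;tool()"
```

```text
t: 8.45
eef_pos: [0.4689, 0.2619, 0.1444]
tool_rot: [0.026, 0.863, -0.014, -0.505]
contact_force: [0.1, -0.2, -1.5]
gripper_width: 1.003
t 8.4 p [0.4689 0.2619 0.1444] x [ 0.49  -0.051 -0.87 ] y [ 0.001 -0.998  0.06 ] jawyaw -89.9 w 1.003 F [ 0.1 -0.2 -1.5] q [-1.48  0.37  0.74  2.3   0.58  0.28 -2.91]
t: 10.05
eef_pos: [0.4863, 0.2526, 0.1698]
tool_rot: [0.08, -0.153, -0.038, 0.984]
contact_force: [-0.9, 2.2, -2.1]
gripper_width: 1.002
t 10.1 p [0.4863 0.2526 0.1698] x [-0.941  0.168 -0.295] y [-0.145 -0.984 -0.099] jawyaw -98.4 w 1.002 F [-0.9  2.2 -2.1] q [-0.07  1.04 -0.46  1.3  -0.33  1.91 -2.13]
```

Positive tilt reaches ~70°; negative is stopped by joint 7, so I'll use the half-turned grasp (jaw yaw +90).

```bash
cat >> h.py <<'E'
def target(psi,phi):
    p=np.radians(psi); X=np.array([0,0,-1.]); Y=np.array([np.cos(p),np.sin(p),0]); R=np.stack([X,Y,np.cross(X,Y)],1)
    return Ro.from_rotvec(np.radians(phi)*Y).as_matrix()@R
def to(psi,phi,pos=None):
    "print shift, rotvec from measured pose to target"
    p,R=tool(); v=np.degrees(Ro.from_matrix(target(psi,phi)@R.T).as_rotvec())
    print("rot",v.round(1),"rows",round(np.linalg.norm(v)/8.5,1),"shift",None if pos is None else (np.array(pos)-p).round(4))
E
python3 - <<'E'
from h import *
to(0,0,(.47,.3,.18))
E
```

```text
t 10.1 p [0.4863 0.2526 0.1698] x [-0.941  0.168 -0.295] y [-0.145 -0.984 -0.099] jawyaw -98.4 w 1.002 F [-0.9  2.2 -2.1] q [-0.07  1.04 -0.46  1.3  -0.33  1.91 -2.13]
rot [ 48.5 -64.4  80. ] rows 13.4 shift [-0.0163  0.0474  0.0102]
```

```bash
python3 -m jog '[{"gripper":0,"dx":-0.02,"dy":0.03,"dz":0.05,"rx":48,"ry":-64,"rz":80},{"gripper":0,"dx":-0.02,"dy":0.05,"dz":0.05,"rx":48,"ry":-64,"rz":80},{"gripper":0,"dx":-0.02,"dy":0.05,"dz":0.05,"rx":48,"ry":-64,"rz":80},{"gripper":0,"dx":-0.02,"dy":0.05,"dz":0.05,"rx":48,"ry":-64,"rz":80},{"gripper":0,"dx":-0.02,"dy":0.05,"dz":0.05,"rx":48,"ry":-64,"rz":80},{"gripper":0,"dx":-0.02,"dy":0.05,"dz":0.05,"rx":48,"ry":-64,"rz":80},{"gripper":0,"dx":-0.02,"dy":0.05,"dz":0.05,"rx":48,"ry":-64,"rz":80},{"gripper":0,"dx":-0.02,"dy":0.05,"dz":0.05,"rx":48,"ry":-64,"rz":80},{"gripper":0,"dx":-0.02,"dy":0.05,"dz":0.05,"rx":48,"ry":-64,"rz":80},{"gripper":0,"dx":-0.02,"dy":0.05,"dz":0.05,"rx":48,"ry":-64,"rz":80}]' >/dev/null
python3 - <<'E'
from h import *
to(96,-35,(.469-.002,.336,.10))
E
```

```text
t 11.1 p [0.4707 0.3018 0.2269] x [-0.286 -0.142 -0.948] y [ 0.91  -0.35  -0.222] jawyaw -21.0 w 1.001 F [0.3 0.1 0.3] q [-0.1   0.61 -0.8   1.6   0.3   1.42 -1.31]
rot [-11.1 -27.7 117.3] rows 14.2 shift [-0.0037  0.0342 -0.1269]
```

```bash
python3 -m jog '[{"gripper":0,"dx":0,"dy":0.03,"dz":-0.02,"rx":-11,"ry":-28,"rz":117},{"gripper":0,"dx":0,"dy":0.03,"dz":-0.05,"rx":-11,"ry":-28,"rz":117},{"gripper":0,"dx":0,"dy":0.03,"dz":-0.08,"rx":-11,"ry":-28,"rz":117},{"gripper":0,"dx":0,"dy":0.03,"dz":-0.1,"rx":-11,"ry":-28,"rz":117},{"gripper":0,"dx":0,"dy":0.03,"dz":-0.11,"rx":-11,"ry":-28,"rz":117},{"gripper":0,"dx":0,"dy":0.03,"dz":-0.11,"rx":-11,"ry":-28,"rz":117},{"gripper":0,"dx":0,"dy":0.03,"dz":-0.11,"rx":-11,"ry":-28,"rz":117},{"gripper":0,"dx":0,"dy":0.03,"dz":-0.11,"rx":-11,"ry":-28,"rz":117},{"gripper":0,"dx":0,"dy":0.03,"dz":-0.11,"rx":-11,"ry":-28,"rz":117},{"gripper":0,"dx":0,"dy":0.03,"dz":-0.11,"rx":-11,"ry":-28,"rz":117}]' >/dev/null
python3 -m jog '[{"gripper":0,"dx":0,"dy":0,"dz":0,"rx":-3,"ry":-11,"rz":37},{"gripper":0,"dx":0,"dy":0,"dz":0,"rx":-3,"ry":-11,"rz":37},{"gripper":0,"dx":0,"dy":0,"dz":0,"rx":-3,"ry":-11,"rz":37},{"gripper":0,"dx":0,"dy":0,"dz":0,"rx":-3,"ry":-11,"rz":37},{"gripper":0,"dx":0,"dy":0,"dz":0,"rx":-3,"ry":-11,"rz":37}]' > /dev/null
python3 - <<'E'
from h import *
to(96,-35,(.467,.336,.0275))
E
```

```text
t 12.6 p [0.4701 0.33   0.1164] x [ 0.607  0.102 -0.788] y [-0.157  0.988  0.006] jawyaw 99.1 w 0.999 F [ 0.3 -0.  -0.2] q [-0.25  0.53 -0.85  2.27  1.69  0.82 -0.67]
rot [-0.8  2.9 -3. ] rows 0.5 shift [-0.0031  0.006  -0.0889]
```

```bash
python3 -m jog '[{"gripper":0,"dx":-0.003,"dy":0.006,"dz":-0.03,"rx":-1,"ry":3,"rz":-3},{"gripper":0,"dx":-0.003,"dy":0.006,"dz":-0.06,"rx":-1,"ry":3,"rz":-3},{"gripper":0,"dx":-0.003,"dy":0.006,"dz":-0.08,"rx":-1,"ry":3,"rz":-3},{"gripper":0,"dx":-0.003,"dy":0.006,"dz":-0.089,"rx":-1,"ry":3,"rz":-3},{"gripper":0,"dx":-0.003,"dy":0.006,"dz":-0.089,"rx":-1,"ry":3,"rz":-3},{"gripper":1,"dx":-0.003,"dy":0.006,"dz":-0.089,"rx":-1,"ry":3,"rz":-3},{"gripper":1,"dx":-0.003,"dy":0.006,"dz":-0.089,"rx":-1,"ry":3,"rz":-3},{"gripper":1,"dx":-0.003,"dy":0.006,"dz":-0.089,"rx":-1,"ry":3,"rz":-3},{"gripper":1,"dx":-0.003,"dy":0.006,"dz":-0.089,"rx":-1,"ry":3,"rz":-3},{"gripper":1,"dx":-0.003,"dy":0.006,"dz":-0.089,"rx":-1,"ry":3,"rz":-3}]' 50
python3 -c "from h import *;tool()"
```

```text
t: 13.55
eef_pos: [0.4674, 0.3388, 0.0291]
tool_rot: [0.886, -0.024, 0.461, 0.045]
contact_force: [-1.6, -2.3, 7.5]
gripper_width: 0.677
t 13.6 p [0.4674 0.3388 0.0291] x [ 0.571  0.058 -0.819] y [-0.102  0.995 -0.   ] jawyaw 95.9 w 0.677 F [-1.6 -2.3  7.5] q [-0.33  0.73 -0.78  2.24  1.8   0.92 -0.82]
```

```bash
python3 -m jog '[{"gripper":1,"dx":0,"dy":0,"dz":0.04,"rx":0,"ry":0,"rz":0},{"gripper":1,"dx":0,"dy":0,"dz":0.08,"rx":0,"ry":0,"rz":0}]' >/dev/null
python3 - <<'E'
from h import *
to(81.3,25,(.601,-.030,.12))
E
```

```text
t 13.8 p [0.4658 0.3381 0.1071] x [ 0.565  0.057 -0.823] y [-0.103  0.995 -0.002] jawyaw 95.9 w 0.672 F [ 0.6  0.3 -0.6] q [-0.28  0.55 -0.84  2.22  1.57  0.84 -0.61]
rot [  1.5  59.8 -13.3] rows 7.2 shift [ 0.1352 -0.3681  0.0129]
```

```bash
python3 -m jog '[{"gripper":1,"dx":0.02,"dy":-0.04,"dz":0.01,"rx":1.5,"ry":60,"rz":-13},{"gripper":1,"dx":0.04,"dy":-0.08,"dz":0.01,"rx":1.5,"ry":60,"rz":-13},{"gripper":1,"dx":0.06,"dy":-0.12,"dz":0.01,"rx":1.5,"ry":60,"rz":-13},{"gripper":1,"dx":0.08,"dy":-0.16,"dz":0.01,"rx":1.5,"ry":60,"rz":-13},{"gripper":1,"dx":0.1,"dy":-0.21,"dz":0.01,"rx":1.5,"ry":60,"rz":-13},{"gripper":1,"dx":0.12,"dy":-0.26,"dz":0.01,"rx":1.5,"ry":60,"rz":-13},{"gripper":1,"dx":0.135,"dy":-0.30,"dz":0.01,"rx":1.5,"ry":60,"rz":-13},{"gripper":1,"dx":0.135,"dy":-0.34,"dz":0.01,"rx":1.5,"ry":60,"rz":-13},{"gripper":1,"dx":0.135,"dy":-0.368,"dz":0.01,"rx":1.5,"ry":60,"rz":-13},{"gripper":1,"dx":0.135,"dy":-0.368,"dz":0.01,"rx":1.5,"ry":60,"rz":-13}]' 
python3 - <<'E'
from h import *
to(81.3,25,(.601,-.030,.042))
E
```

```text
t: 14.75
eef_pos: [0.6037, -0.0383, 0.1149]
tool_rot: [0.534, 0.067, 0.841, -0.044]
contact_force: [-0.1, -1.0, -2.0]
gripper_width: 0.672
t 14.8 p [ 0.6037 -0.0383  0.1149] x [-0.42   0.065 -0.905] y [ 0.159  0.987 -0.003] jawyaw 80.9 w 0.672 F [-0.1 -1.  -2. ] q [ 0.52  0.91 -0.88  1.47  0.48  1.48  0.98]
rot [ 0.1 -0.2  0.4] rows 0.1 shift [-0.0027  0.0083 -0.0729]
```

```bash
python3 -m jog '[{"gripper":1,"dx":0,"dy":0,"dz":-0.03,"rx":0,"ry":0,"rz":0},{"gripper":1,"dx":0,"dy":0,"dz":-0.05,"rx":0,"ry":0,"rz":0},{"gripper":1,"dx":0,"dy":0,"dz":-0.05,"rx":0,"ry":0,"rz":0}]' >/dev/null
python3 - <<'E'
from h import *
to(81.3,25,(.601,-.030,.042))
r,W=snap("wrist","w7"); b=seg(W,(.564,-.025),.17,.0115,.0185); print(rect(W[b]))
packs(W,[(.6,-.03)],.06)
for l in ["bed","pack_a"]: print([(round(d["conf"],2),[int(v) for v in d["box"]]) for d in spot_in("wrist",l)])
E
```

```text
t 15.1 p [ 0.5994 -0.0293  0.0647] x [-0.423  0.063 -0.904] y [0.146 0.989 0.001] jawyaw 81.6 w 0.671 F [-0.6 -0.4 -2.1] q [ 0.5   0.97 -0.86  1.49  0.51  1.41  0.97]
rot [-0.1 -0.3 -0.3] rows 0.1 shift [ 0.0016 -0.0007 -0.0227]
(array([544.6, -21.4]), array([140.7, 258.6]), -8.9)
pack near (0.6, -0.03) 711 (array([596.9, -31.8]), array([50.7, 62.6]), 81.9) z 0.0629
[(0.72, [318, 190, 222, 367])]
[(0.98, [613, 251, 52, 84]), (0.65, [321, 261, 132, 106]), (0.56, [584, 39, 109, 75]), (0.35, [316, 191, 216, 365])]
```

View pics/w7.png

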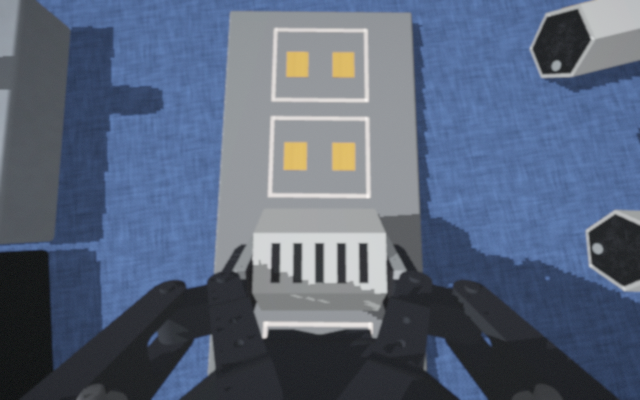

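Picture 7: pack held over bay 2, vent slots (320,263) up; bays 0 and 1 show at (320,64) and (319,156). I derive bay 2 by extrapolation.

```bash
python3 - <<'E'
from h import *
r,W=snap("wrist"); I=r["pixels"].astype(int)
m=(I[...,2]-I[...,0]>80)&(abs(W[...,2]-.015)<.006)
n,l,s,c=cv2.connectedComponentsWithStats(m.astype(np.uint8))
for i in range(1,n):
    if s[i,4]>150: print(c[i].round(),s[i,4],np.nanmean(W[l==i],0).round(4))
E
```

```text
[295.  64.] 486 [ 0.4596 -0.0256  0.0153]
[340.  64.] 475 [0.4645 0.0081 0.0153]
[293. 154.] 541 [ 0.5285 -0.0365  0.0153]
[340. 154.] 583 [ 0.5337 -0.0028  0.0153]
```

```bash
python3 -m jog '[{"gripper":1,"dx":0.003,"dy":-0.001,"dz":-0.012,"rx":0,"ry":0,"rz":0},{"gripper":1,"dx":0.003,"dy":-0.001,"dz":-0.0235,"rx":0,"ry":0,"rz":0},{"gripper":1,"dx":0.003,"dy":-0.001,"dz":-0.0235,"rx":0,"ry":0,"rz":0},{"gripper":0.2,"dx":0.003,"dy":-0.001,"dz":-0.0235,"rx":0,"ry":0,"rz":0},{"gripper":0,"dx":0.003,"dy":-0.001,"dz":-0.0235,"rx":0,"ry":0,"rz":0},{"gripper":0,"dx":0.003,"dy":-0.001,"dz":-0.0235,"rx":0,"ry":0,"rz":0}]'
python3 -m jog '[{"gripper":0,"dx":0.01,"dy":0,"dz":0.02,"rx":0,"ry":0,"rz":0},{"gripper":0,"dx":0.03,"dy":0,"dz":0.06,"rx":0,"ry":0,"rz":0},{"gripper":0,"dx":0.03,"dy":0.0,"dz":0.1,"rx":0,"ry":-8,"rz":0},{"gripper":0,"dx":0.02,"dy":0.04,"dz":0.14,"rx":0,"ry":-16,"rz":0},{"gripper":0,"dx":0.01,"dy":0.09,"dz":0.16,"rx":0,"ry":-24,"rz":0},{"gripper":0,"dx":-0.03,"dy":0.12,"dz":0.18,"rx":0,"ry":-25,"rz":0}]' >/dev/null
python3 - <<'E'
from h import *
r,W=snap("wrist","w8"); packs(W,[(.6,-.03)],.059); packs(W,[(.62,.19),(.475,.19)]);to(96,30,(.479,.188,.12))
E
```

```text
t: 15.85
eef_pos: [0.6052, -0.0302, 0.0448]
tool_rot: [0.536, 0.063, 0.841, -0.039]
contact_force: [0.9, 0.2, 0.3]
gripper_width: 1.002
pack near (0.6, -0.03) 1623 (array([601.5, -29.7]), array([32.6, 59.4]), 81.7) z 0.0587
pack near (0.62, 0.19) 1358 (array([627.4, 189.4]), array([33.1, 59.3]), 80.9) z 0.047
pack near (0.475, 0.19) 2138 (array([474.4, 189.6]), array([33.4, 59.2]), -84.1) z 0.0468
t 16.5 p [0.577  0.0918 0.2247] x [ 0.009  0.066 -0.998] y [0.12  0.991 0.067] jawyaw 83.1 w 1.0 F [-6.   6.5  2.1] q [ 0.54  0.56 -1.06  1.77  0.49  1.09  0.79]
rot [-3.5 30.1 13.6] rows 3.9 shift [-0.098   0.0962 -0.1047]
```

```bash
python3 -m jog '[{"gripper":0,"dx":-0.03,"dy":0.03,"dz":0,"rx":-3.5,"ry":30,"rz":13.5},{"gripper":0,"dx":-0.06,"dy":0.06,"dz":-0.03,"rx":-3.5,"ry":30,"rz":13.5},{"gripper":0,"dx":-0.1,"dy":0.098,"dz":-0.07,"rx":-3.5,"ry":30,"rz":13.5},{"gripper":0,"dx":-0.1,"dy":0.098,"dz":-0.11,"rx":-3.5,"ry":30,"rz":13.5},{"gripper":0,"dx":-0.1,"dy":0.098,"dz":-0.12,"rx":-3.5,"ry":30,"rz":13.5},{"gripper":0,"dx":-0.1,"dy":0.098,"dz":-0.12,"rx":-3.5,"ry":30,"rz":13.5},{"gripper":0,"dx":-0.1,"dy":0.098,"dz":-0.12,"rx":-3.5,"ry":30,"rz":13.5}]' >/dev/null
python3 - <<'E'
from h import *
to(96,30,(.476,.1895,.0275))
E
```

```text
t 17.2 p [0.485  0.1788 0.1011] x [-0.495 -0.053 -0.867] y [-0.091  0.996 -0.009] jawyaw 95.2 w 1.001 F [0.1 0.3 1.2] q [ 0.24  0.9  -0.97  1.66  0.44  1.41  0.79]
rot [0.5 0.2 0.8] rows 0.1 shift [-0.009   0.0107 -0.0736]
```

```bash
python3 -m jog '[{"gripper":0,"dx":-0.009,"dy":0.011,"dz":-0.03,"rx":0,"ry":0,"rz":0},{"gripper":0,"dx":-0.009,"dy":0.011,"dz":-0.06,"rx":0,"ry":0,"rz":0},{"gripper":0,"dx":-0.009,"dy":0.011,"dz":-0.0735,"rx":0,"ry":0,"rz":0},{"gripper":0,"dx":-0.009,"dy":0.011,"dz":-0.0735,"rx":0,"ry":0,"rz":0},{"gripper":1,"dx":-0.009,"dy":0.011,"dz":-0.0735,"rx":0,"ry":0,"rz":0},{"gripper":1,"dx":-0.009,"dy":0.011,"dz":-0.0735,"rx":0,"ry":0,"rz":0},{"gripper":1,"dx":-0.009,"dy":0.011,"dz":-0.0735,"rx":0,"ry":0,"rz":0},{"gripper":1,"dx":-0.009,"dy":0.011,"dz":-0.0735,"rx":0,"ry":0,"rz":0},{"gripper":1,"dx":-0.009,"dy":0.011,"dz":-0.0735,"rx":0,"ry":0,"rz":0}]' 50
python3 -c "from h import *;tool()"
python3 -m jog '[{"gripper":1,"dx":0,"dy":0,"dz":0.03,"rx":0,"ry":0,"rz":0},{"gripper":1,"dx":0,"dy":0,"dz":0.04,"rx":0,"ry":-8.5,"rz":0},{"gripper":1,"dx":0,"dy":0,"dz":0.04,"rx":0.8,"ry":-17,"rz":0},{"gripper":1,"dx":0,"dy":0,"dz":0.04,"rx":1.6,"ry":-25.5,"rz":0},{"gripper":1,"dx":0,"dy":0,"dz":0.04,"rx":0,"ry":-34,"rz":0},{"gripper":1,"dx":0,"dy":0,"dz":0.04,"rx":0,"ry":-42.5,"rz":0},{"gripper":1,"dx":0,"dy":0,"dz":0.04,"rx":-6,"ry":-51,"rz":0},{"gripper":1,"dx":0,"dy":0,"dz":0.04,"rx":-6,"ry":-60,"rz":0},{"gripper":1,"dx":0,"dy":0,"dz":0.04,"rx":-6,"ry":-60,"rz":0},{"gripper":1,"dx":0,"dy":0,"dz":0.04,"rx":-6,"ry":-60,"rz":0}]'
python3 - <<'E'
from h import *
to(96,-30,(.474,.1895,.0285))
E
```

```text
t: 18.1
eef_pos: [0.4761, 0.1903, 0.0276]
tool_rot: [0.5, -0.042, 0.865, 0.019]
contact_force: [2.4, -2.2, 7.4]
gripper_width: 0.673
t 18.1 p [0.4761 0.1903 0.0276] x [-0.497 -0.054 -0.866] y [-0.092  0.996 -0.009] jawyaw 95.3 w 0.673 F [ 2.4 -2.2  7.4] q [ 0.2   0.99 -0.92  1.69  0.5   1.31  0.76]
t: 19.1
eef_pos: [0.4723, 0.1916, 0.0654]
tool_rot: [0.862, -0.073, 0.5, -0.045]
contact_force: [0.9, -0.4, -2.2]
gripper_width: 0.673
t 19.1 p [0.4723 0.1916 0.0654] x [ 0.496 -0.151 -0.855] y [ 0.005  0.985 -0.171] jawyaw 89.7 w 0.673 F [ 0.9 -0.4 -2.2] q [-0.24  0.53 -0.65  2.32  1.51  0.79 -0.52]
rot [9.9 0.3 6.3] rows 1.4 shift [ 0.0017 -0.0021 -0.0369]
```

```bash
python3 -m jog '[{"gripper":1,"dx":0,"dy":0,"dz":0,"rx":8,"ry":0,"rz":2},{"gripper":1,"dx":0.002,"dy":-0.002,"dz":-0.02,"rx":10,"ry":0,"rz":6},{"gripper":1,"dx":0.002,"dy":-0.002,"dz":-0.036,"rx":10,"ry":0,"rz":6},{"gripper":1,"dx":0.002,"dy":-0.002,"dz":-0.036,"rx":10,"ry":0,"rz":6},{"gripper":0.2,"dx":0.002,"dy":-0.002,"dz":-0.036,"rx":10,"ry":0,"rz":6},{"gripper":0,"dx":0.002,"dy":-0.002,"dz":-0.036,"rx":10,"ry":0,"rz":6},{"gripper":0,"dx":0.002,"dy":-0.002,"dz":-0.036,"rx":10,"ry":0,"rz":6},{"gripper":0,"dx":-0.02,"dy":-0.002,"dz":0.0,"rx":10,"ry":0,"rz":6},{"gripper":0,"dx":-0.03,"dy":-0.002,"dz":0.05,"rx":10,"ry":0,"rz":6},{"gripper":0,"dx":-0.02,"dy":-0.002,"dz":0.1,"rx":10,"ry":8,"rz":6}]' 
python3 -m jog '[{"gripper":0,"dx":-0.02,"dy":0,"dz":0.05,"rx":0,"ry":8,"rz":0},{"gripper":0,"dx":-0.04,"dy":0,"dz":0.08,"rx":0,"ry":16,"rz":0},{"gripper":0,"dx":-0.04,"dy":0,"dz":0.08,"rx":-2,"ry":20,"rz":0},{"gripper":0,"dx":-0.04,"dy":0,"dz":0.08,"rx":-2,"ry":20,"rz":0}]' >/dev/null
python3 - <<'E'
from h import *
r,W=snap("wrist","w9"); packs(W,[(.62,.19),(.475,.19)]);packs(W,[(.6,-.03)],.059);to(96,30,(.476,.1895,.10))
u,v=map(int,px(r,(.475,.19,.04))); print(u,v)
print([(round(d["conf"],2),[int(v) for v in d["box"]]) for d in spot_in("wrist","pack_a")])
E
```

```text
t: 20.1
eef_pos: [0.4486, 0.181, 0.1225]
tool_rot: [0.857, -0.033, 0.513, 0.031]
contact_force: [1.4, -0.7, -1.6]
gripper_width: 1.003
pack near (0.62, 0.19) 837 (array([625.6, 189.9]), array([32.7, 58.7]), 79.9) z 0.047
pack near (0.475, 0.19) 1516 (array([476.6, 186.7]), array([30.8, 59.1]), -84.7) z 0.0468
pack near (0.6, -0.03) 909 (array([599.7, -29. ]), array([31.3, 59.5]), 81.6) z 0.0586
t 20.6 p [0.419  0.1759 0.1925] x [ 0.238 -0.031 -0.971] y [-0.072  0.996 -0.05 ] jawyaw 94.2 w 1.001 F [2.4 2.7 3.9] q [ 0.16  0.19 -0.86  2.21  0.5   0.7   0.59]
rot [-1.2 43.6  0.7] rows 5.1 shift [ 0.057   0.0136 -0.0925]
340 202
[(0.92, [329, 291, 51, 49]), (0.9, [621, 123, 37, 80]), (0.87, [336, 198, 57, 44]), (0.87, [159, 268, 63, 43]), (0.62, [451, 99, 86, 64]), (0.62, [157, 359, 24, 11])]
```

View pics/w9.png

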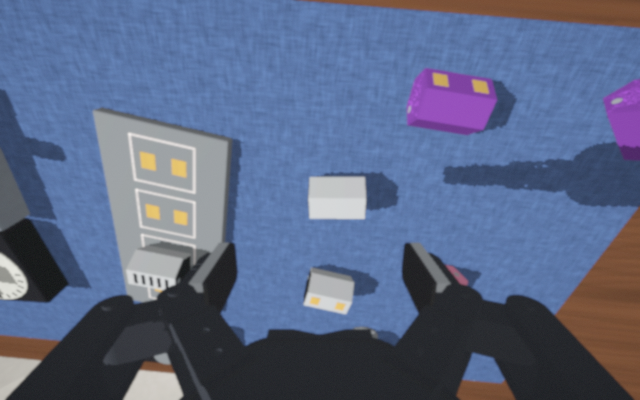

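Picture 8: P2 (338,197) now has a plain flat on top, as expected after −60°; P3 in bay 2 vents up. Second −60° ends in bay 1.

```bash
python3 -m jog '[{"gripper":0,"dx":0.02,"dy":0.005,"dz":0,"rx":-1,"ry":44,"rz":1},{"gripper":0,"dx":0.04,"dy":0.01,"dz":-0.01,"rx":-1,"ry":44,"rz":1},{"gripper":0,"dx":0.058,"dy":0.011,"dz":-0.03,"rx":-1,"ry":44,"rz":1},{"gripper":0,"dx":0.058,"dy":0.011,"dz":-0.06,"rx":-1,"ry":44,"rz":1},{"gripper":0,"dx":0.058,"dy":0.011,"dz":-0.09,"rx":-1,"ry":44,"rz":1},{"gripper":0,"dx":0.058,"dy":0.011,"dz":-0.09,"rx":-1,"ry":44,"rz":1},{"gripper":0,"dx":0.058,"dy":0.011,"dz":-0.09,"rx":-1,"ry":44,"rz":1}]' >/dev/null
python3 - <<'E'
from h import *
to(95.3,30,(.478,.187,.0275))
E
```

```text
t 21.3 p [0.477  0.1828 0.0961] x [-0.498 -0.059 -0.865] y [-0.11   0.994 -0.005] jawyaw 96.3 w 1.002 F [ 0.4 -0.1  1.6] q [ 0.12  0.81 -0.77  1.68  0.3   1.34  0.92]
rot [ 0.3 -0.  -1. ] rows 0.1 shift [ 0.001   0.0042 -0.0686]
```

```bash
python3 -m jog '[{"gripper":0,"dx":0.001,"dy":0.004,"dz":-0.03,"rx":0,"ry":0,"rz":-1},{"gripper":0,"dx":0.001,"dy":0.004,"dz":-0.06,"rx":0,"ry":0,"rz":-1},{"gripper":0,"dx":0.001,"dy":0.004,"dz":-0.0685,"rx":0,"ry":0,"rz":-1},{"gripper":0,"dx":0.001,"dy":0.004,"dz":-0.0685,"rx":0,"ry":0,"rz":-1},{"gripper":1,"dx":0.001,"dy":0.004,"dz":-0.0685,"rx":0,"ry":0,"rz":-1},{"gripper":1,"dx":0.001,"dy":0.004,"dz":-0.0685,"rx":0,"ry":0,"rz":-1},{"gripper":1,"dx":0.001,"dy":0.004,"dz":-0.0685,"rx":0,"ry":0,"rz":-1},{"gripper":1,"dx":0.001,"dy":0.004,"dz":-0.0685,"rx":0,"ry":0,"rz":-1}]' 50
python3 -m jog '[{"gripper":1,"dx":0,"dy":0,"dz":0.04,"rx":0,"ry":0,"rz":0},{"gripper":1,"dx":0,"dy":0,"dz":0.09,"rx":0,"ry":0,"rz":0},{"gripper":1,"dx":0,"dy":0,"dz":0.09,"rx":0,"ry":0,"rz":0}]' >/dev/null
python3 - <<'E'
from h import *
to(81.3,-30,(.528,-.02,.12))
E
```

```text
t: 22.1
eef_pos: [0.4798, 0.1874, 0.0317]
tool_rot: [0.501, -0.041, 0.864, 0.022]
contact_force: [1.8, -1.4, 8.7]
gripper_width: 0.674
t 22.4 p [0.4815 0.1895 0.1256] x [-0.489 -0.045 -0.871] y [-0.092  0.996  0.   ] jawyaw 95.3 w 0.669 F [ 0.5  0.7 -1.8] q [ 0.13  0.78 -0.79  1.66  0.27  1.37  0.92]
rot [ -1.8 -59.5 -12.7] rows 7.2 shift [ 0.0465 -0.2095 -0.0056]
```

```bash
python3 -m jog '[{"gripper":1,"dx":0.01,"dy":-0.03,"dz":-0.005,"rx":-1.8,"ry":-59.5,"rz":-12.7},{"gripper":1,"dx":0.02,"dy":-0.06,"dz":-0.005,"rx":-1.8,"ry":-59.5,"rz":-12.7},{"gripper":1,"dx":0.03,"dy":-0.09,"dz":-0.005,"rx":-1.8,"ry":-59.5,"rz":-12.7},{"gripper":1,"dx":0.04,"dy":-0.12,"dz":-0.005,"rx":-1.8,"ry":-59.5,"rz":-12.7},{"gripper":1,"dx":0.046,"dy":-0.15,"dz":-0.005,"rx":-1.8,"ry":-59.5,"rz":-12.7},{"gripper":1,"dx":0.046,"dy":-0.18,"dz":-0.005,"rx":-1.8,"ry":-59.5,"rz":-12.7},{"gripper":1,"dx":0.046,"dy":-0.21,"dz":-0.005,"rx":-1.8,"ry":-59.5,"rz":-12.7},{"gripper":1,"dx":0.046,"dy":-0.21,"dz":-0.005,"rx":-1.8,"ry":-59.5,"rz":-12.7},{"gripper":1,"dx":0.046,"dy":-0.21,"dz":-0.04,"rx":-1.8,"ry":-59.5,"rz":-12.7},{"gripper":1,"dx":0.046,"dy":-0.21,"dz":-0.04,"rx":-1.8,"ry":-59.5,"rz":-12.7}]' 
python3 -m jog '[{"gripper":1,"dx":0,"dy":0,"dz":0,"rx":0,"ry":0,"rz":0}]' >/dev/null
python3 - <<'E'
from h import *
to(81.3,-30,(.527,-.020,.043))
r,W=snap("wrist"); packs(W,[(.6,-.03)],.059)
E
```

```text
t: 23.4
eef_pos: [0.5271, -0.0253, 0.0902]
tool_rot: [0.858, 0.031, 0.507, -0.073]
contact_force: [0.4, 0.7, -1.8]
gripper_width: 0.671
t 23.5 p [ 0.525  -0.0255  0.0881] x [ 0.469 -0.094 -0.878] y [ 0.157  0.987 -0.022] jawyaw 81.0 w 0.675 F [-0.9  0.  -2. ] q [ 0.15  0.38 -0.37  2.36  1.76  0.31 -0.43]
rot [ 1.  -1.6  0.4] rows 0.2 shift [ 0.002   0.0055 -0.0451]
(0.6, -0.03) 0
```

```bash
python3 -m jog '[{"gripper":1,"dx":0.002,"dy":0.0055,"dz":-0.02,"rx":1,"ry":-1,"rz":0},{"gripper":1,"dx":0.002,"dy":0.0055,"dz":-0.035,"rx":1,"ry":-1,"rz":0},{"gripper":1,"dx":0.002,"dy":0.0055,"dz":-0.04,"rx":1,"ry":-1,"rz":0},{"gripper":1,"dx":0.002,"dy":0.0055,"dz":-0.04,"rx":1,"ry":-1,"rz":0}]'; python3 - <<'E'
from h import *
to(81.3,-30,(.527,-.020,.043))
E
```

```text
t: 23.95
eef_pos: [0.529, -0.0202, 0.0494]
tool_rot: [0.861, 0.04, 0.502, -0.07]
contact_force: [-0.4, 0.6, -1.8]
gripper_width: 0.675
t 23.9 p [ 0.529  -0.0202  0.0494] x [ 0.486 -0.08  -0.87 ] y [ 0.159  0.987 -0.002] jawyaw 80.8 w 0.675 F [-0.4  0.6 -1.8] q [ 0.24  0.5  -0.48  2.37  2.05  0.41 -0.71]
rot [ 0.  -0.5  0.5] rows 0.1 shift [-0.002   0.0002 -0.0064]
```

```bash
python3 -m jog '[{"gripper":1,"dx":-0.002,"dy":0,"dz":-0.004,"rx":0,"ry":0,"rz":0},{"gripper":1,"dx":-0.002,"dy":0,"dz":-0.007,"rx":0,"ry":0,"rz":0},{"gripper":1,"dx":-0.002,"dy":0,"dz":-0.007,"rx":0,"ry":0,"rz":0},{"gripper":0.2,"dx":-0.002,"dy":0,"dz":-0.007,"rx":0,"ry":0,"rz":0},{"gripper":0,"dx":-0.002,"dy":0,"dz":-0.007,"rx":0,"ry":0,"rz":0},{"gripper":0,"dx":-0.002,"dy":0,"dz":-0.007,"rx":0,"ry":0,"rz":0},{"gripper":0,"dx":-0.02,"dy":0,"dz":0.03,"rx":0,"ry":0,"rz":0},{"gripper":0,"dx":-0.04,"dy":0,"dz":0.07,"rx":0,"ry":0,"rz":0},{"gripper":0,"dx":-0.04,"dy":0,"dz":0.11,"rx":0,"ry":8,"rz":0},{"gripper":0,"dx":-0.04,"dy":0,"dz":0.15,"rx":0,"ry":16,"rz":0}]'
python3 -m jog '[{"gripper":0,"dx":0.03,"dy":0.04,"dz":0.02,"rx":0,"ry":8,"rz":0},{"gripper":0,"dx":0.06,"dy":0.08,"dz":0.02,"rx":0,"ry":14,"rz":0},{"gripper":0,"dx":0.08,"dy":0.12,"dz":0.02,"rx":0,"ry":14,"rz":0},{"gripper":0,"dx":0.08,"dy":0.14,"dz":0.02,"rx":0,"ry":14,"rz":0},{"gripper":0,"dx":0.08,"dy":0.14,"dz":0.02,"rx":0,"ry":14,"rz":0},{"gripper":0,"dx":0.08,"dy":0.14,"dz":0.02,"rx":0,"ry":14,"rz":0}]' >/dev/null
python3 - <<'E'
from h import *
r,W=snap("wrist","w10"); packs(W,[(.6,-.03),(.531,-.02)],.059);packs(W,[(.625,.19)]);to(80.5,-30,(.624,.19,.10))
print([(round(d["conf"],2),[int(v) for v in d["box"]]) for d in spot_in("wrist","pack_a")])
E
```

```text
t: 24.95
eef_pos: [0.4957, -0.0412, 0.1331]
tool_rot: [0.849, 0.018, 0.518, -0.1]
contact_force: [0.3, -0.2, -0.8]
gripper_width: 1.003
pack near (0.6, -0.03) 1895 (array([599.5, -29.8]), array([32.6, 60.8]), 78.4) z 0.0586
pack near (0.531, -0.02) 2881 (array([531. , -20.5]), array([33.3, 60.5]), 81.1) z 0.0586
pack near (0.625, 0.19) 2354 (array([625.5, 189.5]), array([31.6, 59.5]), 81.6) z 0.0469
t 25.6 p [0.5767 0.102  0.152 ] x [ 0.218 -0.148 -0.965] y [ 0.162  0.98  -0.114] jawyaw 80.6 w 1.0 F [ 0.2 -0.5 -1.4] q [-0.04  0.42 -0.45  1.98  0.62  0.74  0.53]
rot [  3.7 -17.    0.8] rows 2.0 shift [ 0.0473  0.088  -0.052 ]
[(0.89, [609, 167, 60, 91]), (0.88, [174, 128, 100, 57]), (0.61, [438, 201, 88, 53]), (0.56, [198, 203, 82, 54]), (0.35, [181, 136, 204, 272])]
```

View pics/w10.png

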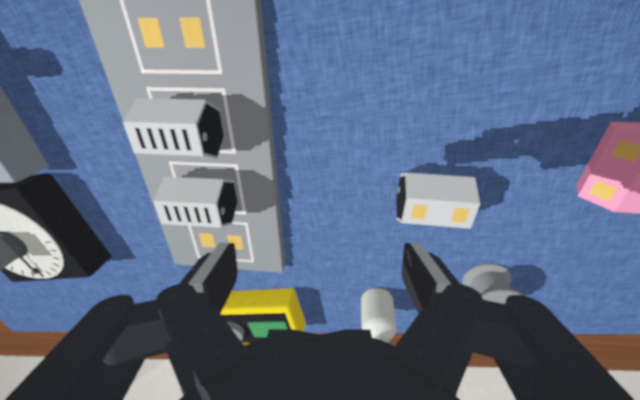

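Picture 9: two packs in bays 1 and 2, slots up (170,138),(190,213); P1 at (438,201) terminals up. Roll P1 by +60° three times, the last into bay 3.

```bash
python3 -m jog '[{"gripper":0,"dx":0.02,"dy":0.04,"dz":0,"rx":3.7,"ry":-17,"rz":0.8},{"gripper":0,"dx":0.047,"dy":0.0875,"dz":0,"rx":3.7,"ry":-17,"rz":0.8},{"gripper":0,"dx":0.047,"dy":0.0875,"dz":-0.03,"rx":3.7,"ry":-17,"rz":0.8},{"gripper":0,"dx":0.047,"dy":0.0875,"dz":-0.05,"rx":3.7,"ry":-17,"rz":0.8},{"gripper":0,"dx":0.047,"dy":0.0875,"dz":-0.05,"rx":3.7,"ry":-17,"rz":0.8},{"gripper":0,"dx":0.047,"dy":0.0875,"dz":-0.05,"rx":3.7,"ry":-17,"rz":0.8}]' > /dev/null
python3 - <<'E'
from h import *
to(81,-30,(.624,.1895,.0276))
E
```

```text
t 26.2 p [0.623  0.1845 0.1019] x [ 0.491 -0.088 -0.867] y [ 0.171  0.985 -0.004] jawyaw 80.2 w 0.998 F [-0.7 -0.1 -0.1] q [-0.37  0.5  -0.21  2.06  1.22  0.46 -0.23]
rot [ 0.2 -0.1  0.8] rows 0.1 shift [ 0.001   0.005  -0.0743]
```

```bash
python3 -m jog '[{"gripper":0,"dx":0.001,"dy":0.005,"dz":-0.03,"rx":0,"ry":0,"rz":0.8},{"gripper":0,"dx":0.001,"dy":0.005,"dz":-0.06,"rx":0,"ry":0,"rz":0.8},{"gripper":0,"dx":0.001,"dy":0.005,"dz":-0.0735,"rx":0,"ry":0,"rz":0.8},{"gripper":0,"dx":0.001,"dy":0.005,"dz":-0.0735,"rx":0,"ry":0,"rz":0.8},{"gripper":1,"dx":0.001,"dy":0.005,"dz":-0.0735,"rx":0,"ry":0,"rz":0.8},{"gripper":1,"dx":0.001,"dy":0.005,"dz":-0.0735,"rx":0,"ry":0,"rz":0.8},{"gripper":1,"dx":0.001,"dy":0.005,"dz":-0.0735,"rx":0,"ry":0,"rz":0.8},{"gripper":1,"dx":0.001,"dy":0.005,"dz":-0.0735,"rx":0,"ry":0,"rz":0.8},{"gripper":1,"dx":0.001,"dy":0.005,"dz":-0.0735,"rx":0,"ry":0,"rz":0.8}]' 50
python3 -m jog '[{"gripper":1,"dx":0,"dy":0,"dz":0.03,"rx":0,"ry":0,"rz":0},{"gripper":1,"dx":0,"dy":0,"dz":0.04,"rx":9.4,"ry":59.3,"rz":0},{"gripper":1,"dx":0,"dy":0,"dz":0.04,"rx":9.4,"ry":59.3,"rz":0},{"gripper":1,"dx":0,"dy":0,"dz":0.04,"rx":9.4,"ry":59.3,"rz":0},{"gripper":1,"dx":0,"dy":0,"dz":0.04,"rx":9.4,"ry":59.3,"rz":0},{"gripper":1,"dx":0,"dy":0,"dz":0.04,"rx":9.4,"ry":59.3,"rz":0},{"gripper":1,"dx":0,"dy":0,"dz":0.04,"rx":9.4,"ry":59.3,"rz":0},{"gripper":1,"dx":0,"dy":0,"dz":0.04,"rx":9.4,"ry":59.3,"rz":0},{"gripper":1,"dx":0,"dy":0,"dz":0.04,"rx":9.4,"ry":59.3,"rz":0},{"gripper":1,"dx":0,"dy":0,"dz":0.04,"rx":9.4,"ry":59.3,"rz":0}]' 
python3 - <<'E'
from h import *
to(81,30,(.627,.1895,.0285))
E
```

```text
t: 27.15
eef_pos: [0.6256, 0.1911, 0.0305]
tool_rot: [0.864, 0.039, 0.497, -0.068]
contact_force: [-3.1, -1.9, 7.6]
gripper_width: 0.669
t: 28.15
eef_pos: [0.6259, 0.1896, 0.0682]
tool_rot: [0.496, 0.069, 0.865, -0.039]
contact_force: [0.1, -0.2, -3.9]
gripper_width: 0.672
t 28.1 p [0.6259 0.1896 0.0682] x [-0.498  0.081 -0.863] y [0.158 0.987 0.002] jawyaw 80.9 w 0.672 F [ 0.1 -0.2 -3.9] q [ 0.05  0.97 -0.61  1.31  0.2   1.43  0.9 ]
rot [-0.2 -0.3  0.1] rows 0.0 shift [ 0.0011 -0.0001 -0.0397]
```

```bash
python3 -m jog '[{"gripper":1,"dx":0,"dy":0,"dz":-0.025,"rx":0,"ry":0,"rz":0},{"gripper":1,"dx":0,"dy":0,"dz":-0.0385,"rx":0,"ry":0,"rz":0},{"gripper":1,"dx":0,"dy":0,"dz":-0.0385,"rx":0,"ry":0,"rz":0},{"gripper":0.2,"dx":0,"dy":0,"dz":-0.0385,"rx":0,"ry":0,"rz":0},{"gripper":0,"dx":0,"dy":0,"dz":-0.0385,"rx":0,"ry":0,"rz":0},{"gripper":0,"dx":0,"dy":0,"dz":-0.0385,"rx":0,"ry":0,"rz":0},{"gripper":0,"dx":0.02,"dy":0,"dz":0,"rx":0,"ry":0,"rz":0},{"gripper":0,"dx":0.02,"dy":0,"dz":0.04,"rx":0,"ry":0,"rz":0},{"gripper":0,"dx":0.0,"dy":0,"dz":0.08,"rx":-1.3,"ry":-8,"rz":0},{"gripper":0,"dx":-0.03,"dy":0,"dz":0.1,"rx":-2.6,"ry":-16,"rz":0}]'
python3 -m jog '[{"gripper":0,"dx":-0.02,"dy":0,"dz":0,"rx":-7,"ry":-44,"rz":0},{"gripper":0,"dx":-0.04,"dy":0,"dz":0,"rx":-7,"ry":-44,"rz":0},{"gripper":0,"dx":-0.05,"dy":0,"dz":0,"rx":-7,"ry":-44,"rz":0},{"gripper":0,"dx":-0.05,"dy":0,"dz":0,"rx":-7,"ry":-44,"rz":0},{"gripper":0,"dx":-0.05,"dy":0,"dz":0,"rx":-7,"ry":-44,"rz":0},{"gripper":0,"dx":-0.05,"dy":0,"dz":0,"rx":-7,"ry":-44,"rz":0},{"gripper":0,"dx":-0.05,"dy":0,"dz":0,"rx":-7,"ry":-44,"rz":0},{"gripper":0,"dx":-0.05,"dy":0,"dz":0,"rx":-7,"ry":-44,"rz":0}]' >/dev/null
python3 - <<'E'
from h import *
r,W=snap("wrist","w11"); packs(W,[(.626,.19)]);to(81,-30,(.626,.19,.028))
E
```

```text
t: 29.15
eef_pos: [0.5973, 0.1925, 0.1707]
tool_rot: [0.618, 0.063, 0.782, -0.048]
contact_force: [0.4, 0.6, 2.3]
gripper_width: 0.998
pack near (0.626, 0.19) 1465 (array([619.1, 192.1]), array([30.3, 59.2]), 81.8) z 0.0469
t 30.0 p [0.5448 0.1917 0.1689] x [ 0.503 -0.082 -0.86 ] y [ 0.157  0.988 -0.002] jawyaw 81.0 w 0.997 F [ 0.1 -0.4 -0.3] q [-0.33  0.31 -0.37  2.18  1.09  0.56 -0.17]
rot [0.2 0.6 0. ] rows 0.1 shift [ 0.0812 -0.0017 -0.1409]
```

```bash
python3 -m jog '[{"gripper":0,"dx":0.04,"dy":0,"dz":-0.02,"rx":0,"ry":0,"rz":0},{"gripper":0,"dx":0.075,"dy":0,"dz":-0.05,"rx":0,"ry":0,"rz":0},{"gripper":0,"dx":0.075,"dy":0,"dz":-0.09,"rx":0,"ry":0,"rz":0},{"gripper":0,"dx":0.075,"dy":0,"dz":-0.12,"rx":0,"ry":0,"rz":0},{"gripper":0,"dx":0.075,"dy":0,"dz":-0.14,"rx":0,"ry":0,"rz":0},{"gripper":0,"dx":0.075,"dy":0,"dz":-0.14,"rx":0,"ry":0,"rz":0},{"gripper":1,"dx":0.075,"dy":0,"dz":-0.14,"rx":0,"ry":0,"rz":0},{"gripper":1,"dx":0.075,"dy":0,"dz":-0.14,"rx":0,"ry":0,"rz":0},{"gripper":1,"dx":0.075,"dy":0,"dz":-0.14,"rx":0,"ry":0,"rz":0},{"gripper":1,"dx":0.075,"dy":0,"dz":-0.14,"rx":0,"ry":0,"rz":0}]' 50
python3 -m jog '[{"gripper":1,"dx":0,"dy":0,"dz":0.03,"rx":0,"ry":0,"rz":0},{"gripper":1,"dx":0,"dy":0,"dz":0.04,"rx":9.4,"ry":59.3,"rz":0},{"gripper":1,"dx":0,"dy":0,"dz":0.04,"rx":9.4,"ry":59.3,"rz":0},{"gripper":1,"dx":0,"dy":0,"dz":0.04,"rx":9.4,"ry":59.3,"rz":0},{"gripper":1,"dx":0,"dy":0,"dz":0.04,"rx":9.4,"ry":59.3,"rz":0},{"gripper":1,"dx":0,"dy":0,"dz":0.04,"rx":9.4,"ry":59.3,"rz":0},{"gripper":1,"dx":0,"dy":0,"dz":0.04,"rx":9.4,"ry":59.3,"rz":0},{"gripper":1,"dx":0,"dy":0,"dz":0.04,"rx":9.4,"ry":59.3,"rz":0},{"gripper":1,"dx":0,"dy":0,"dz":0.04,"rx":9.4,"ry":59.3,"rz":0},{"gripper":1,"dx":0,"dy":0,"dz":0.04,"rx":9.4,"ry":59.3,"rz":0}]' 
python3 - <<'E'
from h import *
to(81,30,(.627,.1895,.0285))
E
```

```text
t: 31.0
eef_pos: [0.6205, 0.1917, 0.0301]
tool_rot: [0.867, 0.038, 0.492, -0.069]
contact_force: [0.4, -0.1, 5.1]
gripper_width: 0.676
t: 32.0
eef_pos: [0.6205, 0.1898, 0.0679]
tool_rot: [0.501, 0.068, 0.862, -0.04]
contact_force: [1.4, 0.6, -3.9]
gripper_width: 0.671
t 32.0 p [0.6205 0.1898 0.0679] x [-0.488  0.077 -0.869] y [ 0.157  0.988 -0.   ] jawyaw 81.0 w 0.671 F [ 1.4  0.6 -3.9] q [ 0.07  0.97 -0.64  1.33  0.24  1.41  0.87]
rot [0.1 0.4 0. ] rows 0.0 shift [ 0.0065 -0.0003 -0.0394]
```

Same release, retreat and re-tilt for the third roll, then a look at the pack.

```bash
python3 -m jog '[{"gripper":1,"dx":0,"dy":0,"dz":-0.025,"rx":0,"ry":0,"rz":0},{"gripper":1,"dx":0,"dy":0,"dz":-0.0385,"rx":0,"ry":0,"rz":0},{"gripper":1,"dx":0,"dy":0,"dz":-0.0385,"rx":0,"ry":0,"rz":0},{"gripper":0.2,"dx":0,"dy":0,"dz":-0.0385,"rx":0,"ry":0,"rz":0},{"gripper":0,"dx":0,"dy":0,"dz":-0.0385,"rx":0,"ry":0,"rz":0},{"gripper":0,"dx":0,"dy":0,"dz":-0.0385,"rx":0,"ry":0,"rz":0},{"gripper":0,"dx":0.02,"dy":0,"dz":0,"rx":0,"ry":0,"rz":0},{"gripper":0,"dx":0.02,"dy":0,"dz":0.04,"rx":0,"ry":0,"rz":0},{"gripper":0,"dx":0.0,"dy":0,"dz":0.08,"rx":-1.3,"ry":-8,"rz":0},{"gripper":0,"dx":-0.03,"dy":0,"dz":0.1,"rx":-2.6,"ry":-16,"rz":0}]' >/dev/null
python3 -m jog '[{"gripper":0,"dx":-0.02,"dy":0,"dz":0,"rx":-7,"ry":-44,"rz":0},{"gripper":0,"dx":-0.04,"dy":0,"dz":0,"rx":-7,"ry":-44,"rz":0},{"gripper":0,"dx":-0.05,"dy":0,"dz":0,"rx":-7,"ry":-44,"rz":0},{"gripper":0,"dx":-0.05,"dy":0,"dz":0,"rx":-7,"ry":-44,"rz":0},{"gripper":0,"dx":-0.05,"dy":0,"dz":0,"rx":-7,"ry":-44,"rz":0},{"gripper":0,"dx":-0.05,"dy":0,"dz":0,"rx":-7,"ry":-44,"rz":0},{"gripper":0,"dx":-0.05,"dy":0,"dz":0,"rx":-7,"ry":-44,"rz":0},{"gripper":0,"dx":-0.05,"dy":0,"dz":0,"rx":-7,"ry":-44,"rz":0}]' >/dev/null
python3 - <<'E'
from h import *
r,W=snap("wrist","w12"); packs(W,[(.62,.19)]);to(81,-30,(.62,.19,.028))
E
```

```text
pack near (0.62, 0.19) 1519 (array([613.3, 192.2]), array([31.2, 59.1]), 80.5) z 0.0468
t 33.9 p [0.5398 0.1917 0.1689] x [ 0.514 -0.085 -0.854] y [ 0.158  0.987 -0.003] jawyaw 80.9 w 0.999 F [0.9 0.2 0. ] q [-0.3   0.31 -0.41  2.19  1.14  0.58 -0.22]
rot [0.4 1.3 0.1] rows 0.2 shift [ 0.0802 -0.0017 -0.1409]
```

View pics/w12.png

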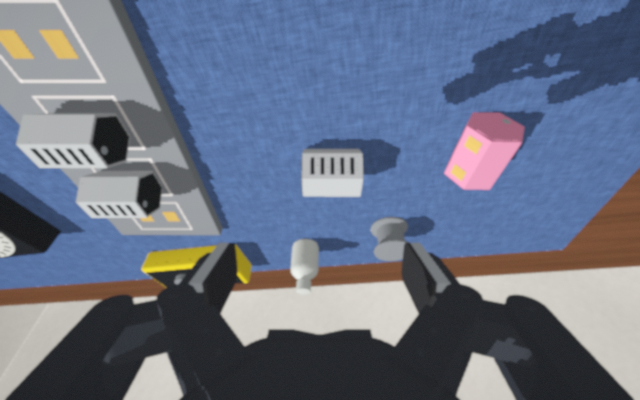

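Picture 10: P1 (333,172) has its vents on the robot-side upper flat, so one more +60° does it.

```bash
python3 -m jog '[{"gripper":0,"dx":0.04,"dy":0,"dz":-0.02,"rx":0,"ry":0,"rz":0},{"gripper":0,"dx":0.074,"dy":0,"dz":-0.05,"rx":0,"ry":1,"rz":0},{"gripper":0,"dx":0.074,"dy":0,"dz":-0.09,"rx":0,"ry":1,"rz":0},{"gripper":0,"dx":0.074,"dy":0,"dz":-0.12,"rx":0,"ry":1,"rz":0},{"gripper":0,"dx":0.074,"dy":0,"dz":-0.14,"rx":0,"ry":1,"rz":0},{"gripper":0,"dx":0.074,"dy":0,"dz":-0.14,"rx":0,"ry":1,"rz":0},{"gripper":1,"dx":0.074,"dy":0,"dz":-0.14,"rx":0,"ry":1,"rz":0},{"gripper":1,"dx":0.074,"dy":0,"dz":-0.14,"rx":0,"ry":1,"rz":0},{"gripper":1,"dx":0.074,"dy":0,"dz":-0.14,"rx":0,"ry":1,"rz":0},{"gripper":1,"dx":0.074,"dy":0,"dz":-0.14,"rx":0,"ry":1,"rz":0}]' 50
python3 -m jog '[{"gripper":1,"dx":0,"dy":0,"dz":0.04,"rx":0,"ry":0,"rz":0},{"gripper":1,"dx":0,"dy":0,"dz":0.09,"rx":0,"ry":0,"rz":0},{"gripper":1,"dx":0.01,"dy":-0.03,"dz":0.09,"rx":9.4,"ry":59.3,"rz":0},{"gripper":1,"dx":0.02,"dy":-0.06,"dz":0.09,"rx":9.4,"ry":59.3,"rz":0},{"gripper":1,"dx":0.03,"dy":-0.09,"dz":0.09,"rx":9.4,"ry":59.3,"rz":0},{"gripper":1,"dx":0.04,"dy":-0.12,"dz":0.09,"rx":9.4,"ry":59.3,"rz":0},{"gripper":1,"dx":0.05,"dy":-0.15,"dz":0.09,"rx":9.4,"ry":59.3,"rz":0},{"gripper":1,"dx":0.06,"dy":-0.18,"dz":0.09,"rx":9.4,"ry":59.3,"rz":0},{"gripper":1,"dx":0.06,"dy":-0.21,"dz":0.09,"rx":9.4,"ry":59.3,"rz":0},{"gripper":1,"dx":0.06,"dy":-0.23,"dz":0.09,"rx":9.4,"ry":59.3,"rz":0}]' 
python3 -m jog '[{"gripper":1,"dx":0,"dy":0,"dz":0,"rx":0,"ry":0,"rz":0},{"gripper":1,"dx":0,"dy":0,"dz":0,"rx":0,"ry":0,"rz":0}]' >/dev/null
python3 - <<'E'
from h import *
to(81.3,30,(.672,-.0415,.042))
r,W=snap("wrist","w13")
I=r["pixels"].astype(int); packs(W,[(.6,-.03),(.531,-.02)],.059)
E
```

```text
t: 34.85
eef_pos: [0.6145, 0.1918, 0.0301]
tool_rot: [0.866, 0.037, 0.494, -0.07]
contact_force: [0.0, 0.2, 4.8]
gripper_width: 0.671
t: 35.85
eef_pos: [0.6737, -0.0428, 0.1191]
tool_rot: [0.544, 0.063, 0.836, -0.047]
contact_force: [0.3, -1.4, -4.0]
gripper_width: 0.67
t 36.0 p [ 0.6731 -0.0391  0.1164] x [-0.399  0.053 -0.916] y [ 0.154  0.988 -0.01 ] jawyaw 81.1 w 0.675 F [ 0.3  1.1 -2.8] q [ 0.3   0.89 -0.55  1.29  0.3   1.47  1.16]
rot [1.5 6.1 0.1] rows 0.7 shift [-0.0011 -0.0024 -0.0744]
pack near (0.6, -0.03) 3359 (array([602.3, -30.5]), array([33.3, 59.3]), 81.9) z 0.0588
pack near (0.531, -0.02) 3071 (array([533.4, -21.2]), array([30.9, 59.4]), 81.8) z 0.0587
```

```bash
python3 -m jog '[{"gripper":1,"dx":-0.001,"dy":-0.0025,"dz":-0.02,"rx":1.5,"ry":6,"rz":0},{"gripper":1,"dx":-0.001,"dy":-0.0025,"dz":-0.045,"rx":1.5,"ry":6,"rz":0},{"gripper":1,"dx":-0.001,"dy":-0.0025,"dz":-0.065,"rx":1.5,"ry":6,"rz":0},{"gripper":1,"dx":-0.001,"dy":-0.0025,"dz":-0.065,"rx":1.5,"ry":6,"rz":0},{"gripper":1,"dx":-0.001,"dy":-0.0025,"dz":-0.065,"rx":1.5,"ry":6,"rz":0}]' >/dev/null
python3 - <<'E'
from h import *
to(81.3,30,(.672,-.0415,.042))
E
```

```text
t 36.6 p [ 0.6721 -0.0399  0.0545] x [-0.49   0.075 -0.868] y [0.151 0.989 0.   ] jawyaw 81.3 w 0.675 F [ 0.2 -0.1 -1.4] q [ 0.28  1.01 -0.53  1.22  0.3   1.52  1.18]
rot [ 0.   0.3 -0. ] rows 0.0 shift [-0.0001 -0.0016 -0.0125]
```

```bash
python3 -m jog '[{"gripper":1,"dx":0,"dy":-0.0015,"dz":-0.008,"rx":0,"ry":0,"rz":0},{"gripper":1,"dx":0,"dy":-0.0015,"dz":-0.0125,"rx":0,"ry":0,"rz":0},{"gripper":1,"dx":0,"dy":-0.0015,"dz":-0.0125,"rx":0,"ry":0,"rz":0},{"gripper":0.2,"dx":0,"dy":-0.0015,"dz":-0.0125,"rx":0,"ry":0,"rz":0},{"gripper":0,"dx":0,"dy":-0.0015,"dz":-0.0125,"rx":0,"ry":0,"rz":0},{"gripper":0,"dx":0,"dy":-0.0015,"dz":-0.0125,"rx":0,"ry":0,"rz":0},{"gripper":0,"dx":0.02,"dy":0,"dz":0.02,"rx":0,"ry":0,"rz":0},{"gripper":0,"dx":0.03,"dy":0,"dz":0.065,"rx":0,"ry":0,"rz":0},{"gripper":0,"dx":0.0,"dy":0,"dz":0.11,"rx":-1.3,"ry":-8,"rz":0},{"gripper":0,"dx":-0.04,"dy":0,"dz":0.14,"rx":-2.6,"ry":-16,"rz":0}]'
python3 -m jog '[{"gripper":0,"dx":-0.03,"dy":-0.02,"dz":0.05,"rx":-2,"ry":-14,"rz":0},{"gripper":0,"dx":-0.06,"dy":-0.04,"dz":0.09,"rx":-2,"ry":-14,"rz":0},{"gripper":0,"dx":-0.09,"dy":-0.06,"dz":0.11,"rx":-2,"ry":-14,"rz":0},{"gripper":0,"dx":-0.11,"dy":-0.1,"dz":0.11,"rx":-2,"ry":-14,"rz":0},{"gripper":0,"dx":-0.11,"dy":-0.1,"dz":0.11,"rx":-2,"ry":-14,"rz":0},{"gripper":0,"dx":-0.11,"dy":-0.1,"dz":0.11,"rx":-2,"ry":-14,"rz":0}]' >/dev/null
python3 - <<'E'
from h import *
tool(); r,W=snap("wrist","w14"); packs(W,[(.6,-.03),(.531,-.02),(.669,-.041)],.059)
for l in ["lever_knob","selector","meter"]:
    for d in cut_out("wrist",l)[:2]:
        P=W[d["mask"]]; P=P[P[:,2]>.02]; zt=np.nanpercentile(P[:,2],92); print(l,round(d["conf"],2),[int(v) for v in d["box"]],"zt",zt.round(3),rect(P[P[:,2]>zt-.008]))
K=W[seg(W,(.47,-.28),.12,.096,.112)]; print("knob top",len(K),rect(K) if len(K) else 0)
K=W[seg(W,(.633,-.282),.025,.062,.09)]; print("tare",len(K),rect(K) if len(K)>9 else 0)
E
```

```text
t: 37.6
eef_pos: [0.639, -0.0403, 0.191]
tool_rot: [0.62, 0.061, 0.781, -0.048]
contact_force: [1.6, -0.3, 3.8]
gripper_width: 0.998
t 38.2 p [ 0.5247 -0.1425  0.3017] x [ 0.011 -0.003 -1.   ] y [ 0.156  0.988 -0.001] jawyaw 81.0 w 1.0 F [-0.   0.3 -0.6] q [ 0.7   0.27 -0.66  1.78  0.19  1.14  1.4 ]
pack near (0.6, -0.03) 948 (array([600.6, -29.9]), array([31.8, 59.3]), 81.0) z 0.059
pack near (0.531, -0.02) 1125 (array([530.9, -20.6]), array([33.1, 59.2]), 81.0) z 0.0589
pack near (0.669, -0.041) 513 (array([667.1, -41.8]), array([31.4, 59.2]), 80.9) z 0.0588
lever_knob 0.74 [216, 149, 43, 82] zt 0.104 (array([ 449.9, -239.6]), array([22.7, 23. ]), -53.9)
lever_knob 0.61 [587, 262, 50, 42] zt 0.044 (array([755.4, 256.6]), array([49.9, 50.2]), -48.4)
selector 0.61 [209, 135, 138, 133] zt 0.064 (array([ 486. , -262.7]), array([ 25.9, 109.5]), -34.9)
meter 0.77 [240, 236, 106, 91] zt 0.043 (array([ 597. , -274.2]), array([149.1, 208.7]), -10.1)
knob top 400 (array([ 449.9, -239.6]), array([22.7, 23. ]), -53.9)
tare 96 (array([ 633.8, -276.4]), array([ 2.7, 33.1]), 1.6)
```

View pics/w14.png

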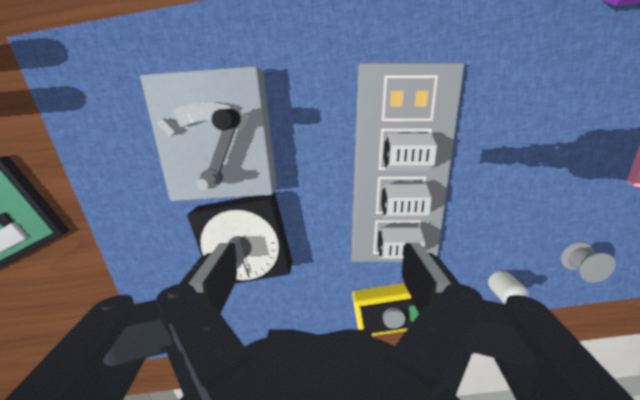

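Picture 11: all three packs sit in bays 1–3 with slots up, bay 0 empty; lever knob at (225,118), post at (209,180).

```bash
python3 - <<'E'
from h import *
r,W=snap("wrist")
K=W[seg(W,(.52,-.285),.04,.086,.097)]; print("post",len(K),rect(K),K.mean(0))
m=(abs(W[...,2]-.04)<.004)&(W[...,0]<.563)&(W[...,0]>.37)&(W[...,1]<-.19); print("sel",rect(W[m]))
k=np.array([.4499,-.2396])
c=np.array(rect(K)[0])/1000; v=k-c; print("arm",np.linalg.norm(v),np.degrees(np.arctan2(v[1],v[0])))
to(57,0,(.4499,-.2396,.13))
E
```

```text
post 126 (array([ 520.3, -286.9]), array([13.1, 13.9]), -55.9) [ 0.51997966 -0.2861665   0.09112447]
sel (array([ 470.8, -282.6]), array([150.5, 170.1]), -5.1)
arm 0.0848142087152854 146.1038334366361
t 38.5 p [ 0.5258 -0.1395  0.3006] x [ 0.009 -0.    -1.   ] y [0.15  0.989 0.001] jawyaw 81.4 w 1.001 F [-0.  -0.5 -0.4] q [ 0.7   0.28 -0.66  1.78  0.19  1.14  1.4 ]
rot [  0.1   0.5 -24.4] rows 2.9 shift [-0.0759 -0.1001 -0.1706]
```

```bash
python3 -m jog '[{"gripper":0.3,"dx":-0.03,"dy":-0.04,"dz":-0.03,"rx":0,"ry":0,"rz":-8},{"gripper":0.3,"dx":-0.05,"dy":-0.07,"dz":-0.06,"rx":0,"ry":0,"rz":-16},{"gripper":0.3,"dx":-0.076,"dy":-0.1,"dz":-0.09,"rx":0,"ry":0.5,"rz":-24.5},{"gripper":0.3,"dx":-0.076,"dy":-0.1,"dz":-0.13,"rx":0,"ry":0.5,"rz":-24.5},{"gripper":0.3,"dx":-0.076,"dy":-0.1,"dz":-0.16,"rx":0,"ry":0.5,"rz":-24.5},{"gripper":0.3,"dx":-0.076,"dy":-0.1,"dz":-0.16,"rx":0,"ry":0.5,"rz":-24.5},{"gripper":0.3,"dx":-0.076,"dy":-0.1,"dz":-0.16,"rx":0,"ry":0.5,"rz":-24.5}]' >/dev/null
python3 - <<'E'
from h import *
to(56,0,(.4499,-.2396,.090))
c=np.array([.5202,-.2869]);k=np.array([.4499,-.2396])
for i in range(9):
    a=np.radians(57.3*i/8); v=k-c; print((c+[v[0]*np.cos(a)-v[1]*np.sin(a),v[0]*np.sin(a)+v[1]*np.cos(a)]-k).round(4).tolist(),round(57.3*i/8,1))
E
```

```text
t 39.1 p [ 0.4501 -0.24    0.1411] x [-0.    -0.002 -1.   ] y [ 0.547  0.837 -0.002] jawyaw 56.8 w 0.7 F [ 0.5 -1.   0.3] q [ 0.78  0.39 -0.5   2.02  0.26  0.79  1.12]
rot [ 0.1 -0.  -0.8] rows 0.1 shift [-0.0002  0.0004 -0.0511]
[0.0, 0.0] 0.0
[-0.0053, -0.0091] 7.2
[-0.0095, -0.0189] 14.3
[-0.0124, -0.029] 21.5
[-0.0141, -0.0395] 28.6
[-0.0144, -0.0501] 35.8
[-0.0134, -0.0606] 43.0
[-0.0111, -0.0709] 50.1
[-0.0075, -0.0809] 57.3
```

```bash
python3 -m jog '[{"gripper":0.3,"dx":0,"dy":0,"dz":-0.025,"rx":0,"ry":0,"rz":0},{"gripper":0.3,"dx":0,"dy":0,"dz":-0.05,"rx":0,"ry":0,"rz":0},{"gripper":0.3,"dx":0,"dy":0,"dz":-0.051,"rx":0,"ry":0,"rz":0},{"gripper":0.3,"dx":0,"dy":0,"dz":-0.051,"rx":0,"ry":0,"rz":0},{"gripper":1,"dx":0,"dy":0,"dz":-0.051,"rx":0,"ry":0,"rz":0},{"gripper":1,"dx":0,"dy":0,"dz":-0.051,"rx":0,"ry":0,"rz":0},{"gripper":1,"dx":0,"dy":0,"dz":-0.051,"rx":0,"ry":0,"rz":0},{"gripper":1,"dx":0,"dy":0,"dz":-0.051,"rx":0,"ry":0,"rz":0}]' 50
python3 -m jog '[{"gripper":1,"dx":0,"dy":0,"dz":0.009,"rx":0,"ry":0,"rz":0},{"gripper":1,"dx":0,"dy":0,"dz":0.017,"rx":0,"ry":0,"rz":0},{"gripper":1,"dx":0,"dy":0,"dz":0.017,"rx":0,"ry":0,"rz":0},{"gripper":1,"dx":0,"dy":0,"dz":0.017,"rx":0,"ry":0,"rz":0}]'
```

```text
t: 39.95
eef_pos: [0.45, -0.2412, 0.0909]
tool_rot: [0.678, 0.201, 0.677, -0.204]
contact_force: [-1.1, 0.7, 5.0]
gripper_width: 0.267
t: 40.35
eef_pos: [0.45, -0.2413, 0.1074]
tool_rot: [0.679, 0.201, 0.676, -0.204]
contact_force: [5.1, -2.7, -3.4]
gripper_width: 0.266
```

```bash
python3 -m jog '[{"gripper":1,"dx":-0.0053,"dy":-0.0091,"dz":0,"rx":0,"ry":0,"rz":7.2},{"gripper":1,"dx":-0.0095,"dy":-0.0189,"dz":0,"rx":0,"ry":0,"rz":14.3},{"gripper":1,"dx":-0.0124,"dy":-0.029,"dz":0,"rx":0,"ry":0,"rz":21.5},{"gripper":1,"dx":-0.0141,"dy":-0.0395,"dz":0,"rx":0,"ry":0,"rz":28.6},{"gripper":1,"dx":-0.0144,"dy":-0.0501,"dz":0,"rx":0,"ry":0,"rz":35.8},{"gripper":1,"dx":-0.0134,"dy":-0.0606,"dz":0,"rx":0,"ry":0,"rz":43},{"gripper":1,"dx":-0.0111,"dy":-0.0709,"dz":0,"rx":0,"ry":0,"rz":50.1},{"gripper":1,"dx":-0.0075,"dy":-0.0809,"dz":0,"rx":0,"ry":0,"rz":57.3},{"gripper":1,"dx":-0.0075,"dy":-0.0809,"dz":0,"rx":0,"ry":0,"rz":57.3},{"gripper":1,"dx":-0.0075,"dy":-0.0809,"dz":0,"rx":0,"ry":0,"rz":57.3}]'
python3 - <<'E'
from h import *
p,_=tool(); c=np.array([.5202,-.2869]); v=p[:2]-c; print(np.linalg.norm(v),np.degrees(np.arctan2(v[1],v[0]))%360,"want 203.4")
E
```

```text
t: 41.35
eef_pos: [0.443, -0.3211, 0.1067]
tool_rot: [0.693, -0.148, 0.69, 0.147]
contact_force: [5.6, 0.9, -3.9]
gripper_width: 0.266
t 41.4 p [ 0.443  -0.3211  0.1067] x [ 0.005 -0.    -1.   ] y [-0.407  0.913 -0.002] jawyaw 114.0 w 0.266 F [ 5.6  0.9 -3.9] q [ 1.05  0.55 -0.69  1.95  0.47  0.81  2.09]
0.08439060405496564 203.8903812305584 want 203.4
```

```bash
python3 -m jog '[{"gripper":1,"dx":0,"dy":0,"dz":-0.008,"rx":0,"ry":0,"rz":0},{"gripper":1,"dx":0,"dy":0,"dz":-0.017,"rx":0,"ry":0,"rz":0},{"gripper":1,"dx":0,"dy":0,"dz":-0.017,"rx":0,"ry":0,"rz":0},{"gripper":1,"dx":0,"dy":0,"dz":-0.017,"rx":0,"ry":0,"rz":0}]'
python3 -m jog '[{"gripper":0.4,"dx":0,"dy":0,"dz":0,"rx":0,"ry":0,"rz":0},{"gripper":0.3,"dx":0,"dy":0,"dz":0,"rx":0,"ry":0,"rz":0},{"gripper":0.3,"dx":0,"dy":0,"dz":0,"rx":0,"ry":0,"rz":0},{"gripper":0.3,"dx":0,"dy":0,"dz":0.04,"rx":0,"ry":0,"rz":0},{"gripper":0.3,"dx":0,"dy":0,"dz":0.09,"rx":0,"ry":0,"rz":0},{"gripper":0.3,"dx":0,"dy":0,"dz":0.14,"rx":0,"ry":0,"rz":0},{"gripper":0.3,"dx":0,"dy":0.04,"dz":0.18,"rx":0,"ry":0,"rz":-8},{"gripper":0.3,"dx":0.03,"dy":0.08,"dz":0.21,"rx":0,"ry":0,"rz":-16},{"gripper":0.3,"dx":0.05,"dy":0.12,"dz":0.21,"rx":0,"ry":0,"rz":-24},{"gripper":0.3,"dx":0.05,"dy":0.12,"dz":0.21,"rx":0,"ry":0,"rz":-24}]' >/dev/null
python3 - <<'E'
from h import *
tool(); r,W=snap("wrist","w15"); packs(W,[(.6,-.03),(.531,-.02),(.669,-.041)],.059)
K=W[seg(W,(.443,-.321),.05,.094,.125)]; R=rect(K); v=np.array(R[0])/1000-[.5202,-.2869]
print("knob",R,"z",np.median(K[:,2]),"swing",np.radians(np.degrees(np.arctan2(v[1],v[0]))%360-146.1))
K=W[seg(W,(.633,-.282),.025,.072,.082)]; print("tare",len(K),rect(K) if len(K)>9 else 0)
r2,W2=snap("top","top2")
cv2.imwrite("pics/v15.png",np.hstack([r["pixels"],cv2.resize(r2["pixels"][100:340,215:485],(450,400))])[:, :1090]) 
E
python3 -c "
import cv2;i=cv2.imread('pics/v15.png');cv2.imwrite('pics/v15s.png',cv2.resize(i,(800,294)))"
```

```text
t: 41.75
eef_pos: [0.4427, -0.3212, 0.0903]
tool_rot: [0.693, -0.148, 0.69, 0.147]
contact_force: [3.0, 1.3, 4.8]
gripper_width: 0.269
t 42.8 p [ 0.4944 -0.1959  0.302 ] x [ 0.005 -0.002 -1.   ] y [-0.004  1.    -0.002] jawyaw 90.2 w 0.703 F [-0.6  0.7 -0.3] q [ 0.92  0.28 -0.79  1.8   0.22  1.15  1.64]
pack near (0.6, -0.03) 876 (array([601.1, -30.1]), array([33.3, 60.2]), 80.9) z 0.059
pack near (0.531, -0.02) 1017 (array([531.3, -20.4]), array([33.1, 60.3]), 81.1) z 0.0592
pack near (0.669, -0.041) 176 (array([658. , -25.3]), array([18.4, 39.9]), 49.9) z 0.0584
knob (array([ 442.5, -320.6]), array([22.9, 23. ]), -58.5) z 0.10360278910866944 swing 1.0008994607135062
tare 0 0
```

View pics/v15s.png

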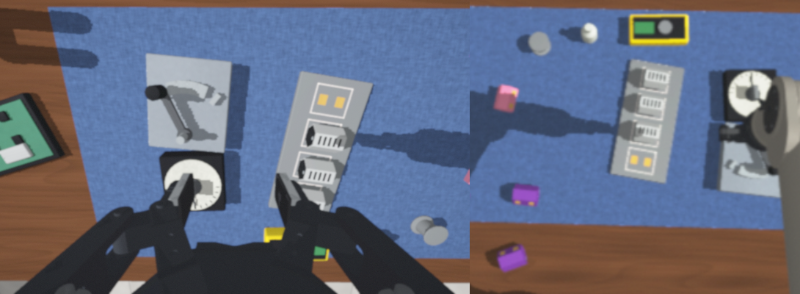

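Picture 12: lever knob (155,92) across at the far notch, swing 1.00, knob top 103.6 mm (fully down); packs still in place. One last check on the tare, hidden by a finger.

```bash
python3 -m jog '[{"gripper":0.3,"dx":-0.02,"dy":0.05,"dz":0,"rx":0,"ry":0,"rz":0},{"gripper":0.3,"dx":-0.04,"dy":0.1,"dz":0,"rx":0,"ry":0,"rz":0},{"gripper":0.3,"dx":-0.06,"dy":0.15,"dz":0.02,"rx":0,"ry":0,"rz":0},{"gripper":0.3,"dx":-0.06,"dy":0.2,"dz":0.04,"rx":0,"ry":0,"rz":0},{"gripper":0.3,"dx":-0.06,"dy":0.2,"dz":0.05,"rx":0,"ry":-8,"rz":0},{"gripper":0.3,"dx":-0.06,"dy":0.2,"dz":0.05,"rx":0,"ry":-8,"rz":0},{"gripper":0.3,"dx":-0.06,"dy":0.2,"dz":0.05,"rx":0,"ry":-8,"rz":0}]' >/dev/null
python3 - <<'E'
from h import *
tool(); r,W=snap("wrist","w16"); packs(W,[(.6,-.03),(.531,-.02),(.669,-.041)],.059)
r2,W2=snap("top","top3")
for n,w in (("wrist",W),("top",W2)):
    K=w[seg(w,(.633,-.281),.03,.070,.083)]; print(n,"tare",len(K),rect(K) if len(K)>9 else 0)
for l in ["spool","flux","multimeter"]:
    for d in cut_out("top",l)[:1]:
        P=W2[d["mask"]]; print(l,d["conf"],(np.nanmedian(P,0)*1000).round())
c=[]
for q in (r2,r): 
    u,v=map(int,px(q,(.633,-.282,.045))); print(u,v); u=min(max(u,40),600); v=min(max(v,40),360); c.append(cv2.resize(q["pixels"][v-40:v+40,u-40:u+40],None,fx=5,fy=5,interpolation=cv2.INTER_CUBIC))
cv2.imwrite("pics/v16.png",np.hstack(c))
E
```

```text
t 43.5 p [ 0.4308 -0.004   0.3499] x [ 0.14  -0.006 -0.99 ] y [ 0.003  1.    -0.006] jawyaw 89.9 w 0.701 F [ 0.1 -0.6 -0.8] q [ 0.86 -0.09 -0.92  2.   -0.06  1.05  1.53]
pack near (0.6, -0.03) 272 (array([618. , -47.4]), array([29.7, 33.6]), -88.4) z 0.0588
pack near (0.531, -0.02) 682 (array([530.9, -20.2]), array([33. , 58.9]), 81.3) z 0.0589
pack near (0.669, -0.041) 493 (array([669.7, -43.2]), array([31.8, 58.9]), 89.9) z 0.0589
wrist tare 166 (array([ 633.1, -280.7]), array([12.6, 33.2]), 0.6)
top tare 50 (array([ 630.3, -280. ]), array([12.4, 32.6]), -0.6)
spool 0.57 [749. 258.  42.]
flux 0.68 [774. 130.  51.]
multimeter 0.97 [791. -46.  38.]
445 175
164 243
```

View pics/v16.png

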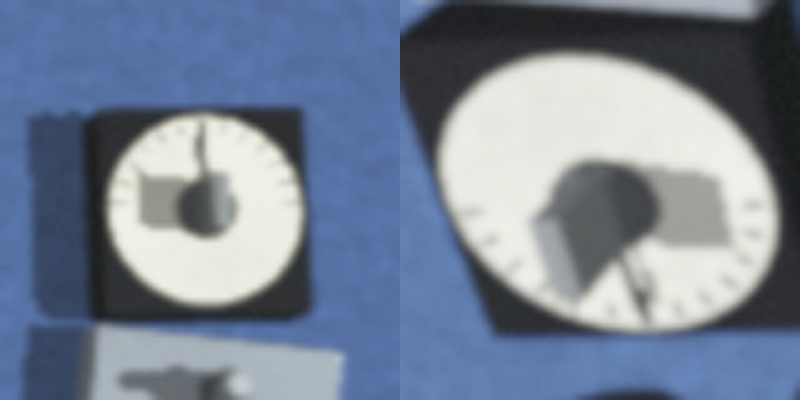

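Pointer on zero in both views (picture 13). The bay‑3 yaw read 89.9°, differing from the earlier 80.9°; I check it with the top camera.

```bash
python3 - <<'E'
from h import *
r,W=snap("top","top4"); packs(W,[(.6,-.03),(.531,-.02),(.669,-.041)],.059)
for d in cut_out("top","pack_a"):
    P=W[d["mask"]]; P=P[P[:,2]>.03]; print(round(d["conf"],2),[int(v) for v in d["box"]],rect(P))
c=r["pixels"][150:260,310:410]; cv2.imwrite("pics/v17.png",cv2.resize(c,None,fx=5.4,fy=5.4,interpolation=cv2.INTER_CUBIC))
E
```

```text
pack near (0.6, -0.03) 101 (array([617.1, -47.5]), array([33.3, 33.8]), 4.7) z 0.058
pack near (0.531, -0.02) 203 (array([527.7, -19. ]), array([34.2, 58.6]), 81.4) z 0.0585
pack near (0.669, -0.041) 194 (array([659.5, -42.2]), array([52.6, 58.2]), -88.5) z 0.0583
0.8 [245, 182, 18, 21] (array([607.3, 337.9]), array([45.9, 58.9]), -10.3)
0.78 [200, 256, 24, 22] (array([366.1, 453.8]), array([46.5, 58.2]), 44.7)
0.76 [357, 209, 24, 14] (array([528.5, -18.9]), array([49.9, 58.2]), 81.5)
0.68 [259, 258, 23, 15] (array([366.3, 276.4]), array([47.2, 59.3]), 84.4)
0.64 [367, 162, 16, 18] (array([668.7, -42.1]), array([48.7, 58.4]), -87.9)
0.6 [248, 311, 19, 23] (array([213.9, 303.6]), array([43.7, 59.3]), -68.6)
0.53 [375, 181, 19, 13] (array([618.6, -59.5]), array([50.5, 59.2]), -84.6)
```

View pics/v17.png

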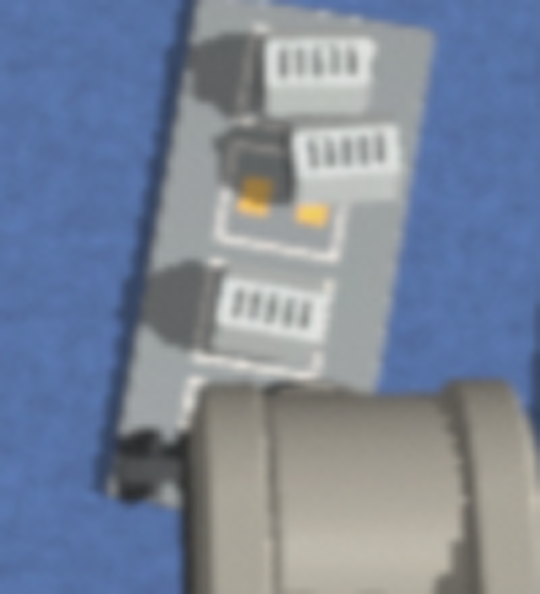

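Picture 14 shows the announced knock: the bay‑2 pack has been pushed to (345,160) in the crop, about (0.62,−0.06), and has turned the bay‑3 pack (320,75) slightly. I mend both, starting with a wrist measurement.

```bash
python3 -m jog '[{"gripper":0,"dx":0.03,"dy":-0.02,"dz":-0.02,"rx":0,"ry":4,"rz":0},{"gripper":0,"dx":0.06,"dy":-0.04,"dz":-0.04,"rx":0,"ry":8,"rz":0},{"gripper":0,"dx":0.1,"dy":-0.05,"dz":-0.05,"rx":0,"ry":8,"rz":0},{"gripper":0,"dx":0.1,"dy":-0.05,"dz":-0.05,"rx":0,"ry":8,"rz":0},{"gripper":0,"dx":0.1,"dy":-0.05,"dz":-0.05,"rx":0,"ry":8,"rz":0},{"gripper":0,"dx":0.1,"dy":-0.05,"dz":-0.05,"rx":0,"ry":8,"rz":0}]' >/dev/null
python3 - <<'E'
from h import *
tool(); r,W=snap("wrist","w18")
m=((W[...,2]>.0555)&(W[...,2]<.062)&(W[...,0]>.48)&(W[...,0]<.75)&(W[...,1]>-.13)&(W[...,1]<.06)).astype(np.uint8)
n,l,s,c=cv2.connectedComponentsWithStats(cv2.erode(m,np.ones((2,2))))
for i in range(1,n):
    if s[i,4]>80: print(s[i].tolist(),rect(W[l==i]),W[l==i][:,2].mean().round(4))
E
```

```text
t 44.5 p [ 0.5313 -0.0512  0.2999] x [ 0.001 -0.002 -1.   ] y [-0.001  1.    -0.002] jawyaw 90.1 w 1.001 F [-0.3  0.2 -0.4] q [ 0.75  0.33 -0.94  1.79  0.29  1.17  1.29]
[321, 153, 46, 27, 878] (array([531.7, -19.7]), array([28.4, 57.8]), 81.7) 0.0591
[293, 218, 42, 22, 727] (array([621.8, -59.8]), array([28.7, 57.1]), -84.1) 0.059
[305, 252, 40, 18, 621] (array([671.4, -43.6]), array([27.4, 56.6]), -88.8) 0.0591
```

```bash
python3 -m jog '[{"gripper":0,"dx":0.03,"dy":-0.009,"dz":-0.03,"rx":0,"ry":0,"rz":5.5},{"gripper":0,"dx":0.06,"dy":-0.009,"dz":-0.07,"rx":0,"ry":0,"rz":5.5},{"gripper":0,"dx":0.09,"dy":-0.009,"dz":-0.11,"rx":0,"ry":0,"rz":5.5},{"gripper":0,"dx":0.09,"dy":-0.009,"dz":-0.15,"rx":0,"ry":0,"rz":5.5},{"gripper":0,"dx":0.09,"dy":-0.009,"dz":-0.19,"rx":0,"ry":0,"rz":5.5},{"gripper":0,"dx":0.09,"dy":-0.009,"dz":-0.20,"rx":0,"ry":0,"rz":5.5},{"gripper":0,"dx":0.09,"dy":-0.009,"dz":-0.20,"rx":0,"ry":0,"rz":5.5},{"gripper":0,"dx":0.09,"dy":-0.009,"dz":-0.20,"rx":0,"ry":0,"rz":5.5}]' >/dev/null
python3 - <<'E'
from h import *
to(95.8,0,(.621,-.0598,.040))
E
```

```text
t 45.4 p [ 0.623  -0.0607  0.1026] x [ 0.005 -0.003 -1.   ] y [-0.096  0.995 -0.004] jawyaw 95.5 w 1.003 F [0.6 0.9 0.6] q [ 0.55  0.69 -0.78  1.76  0.59  0.93  1.19]
rot [0.2 0.3 0.3] rows 0.1 shift [-0.002   0.0009 -0.0626]
```

```bash
python3 -m jog '[{"gripper":0,"dx":-0.002,"dy":0.001,"dz":-0.03,"rx":0,"ry":0,"rz":0},{"gripper":0,"dx":-0.002,"dy":0.001,"dz":-0.055,"rx":0,"ry":0,"rz":0},{"gripper":0,"dx":-0.002,"dy":0.001,"dz":-0.062,"rx":0,"ry":0,"rz":0},{"gripper":0,"dx":-0.002,"dy":0.001,"dz":-0.062,"rx":0,"ry":0,"rz":0},{"gripper":1,"dx":-0.002,"dy":0.001,"dz":-0.062,"rx":0,"ry":0,"rz":0},{"gripper":1,"dx":-0.002,"dy":0.001,"dz":-0.062,"rx":0,"ry":0,"rz":0},{"gripper":1,"dx":-0.002,"dy":0.001,"dz":-0.062,"rx":0,"ry":0,"rz":0},{"gripper":1,"dx":-0.002,"dy":0.001,"dz":-0.062,"rx":0,"ry":0,"rz":0}]' 50
python3 -m jog '[{"gripper":1,"dx":0,"dy":0,"dz":0.03,"rx":0,"ry":0,"rz":0},{"gripper":1,"dx":0,"dy":0,"dz":0.05,"rx":0,"ry":0,"rz":0},{"gripper":1,"dx":-0.02,"dy":0.029,"dz":0.05,"rx":0,"ry":0,"rz":-8},{"gripper":1,"dx":-0.02,"dy":0.029,"dz":0.05,"rx":0,"ry":0,"rz":-14.5},{"gripper":1,"dx":-0.02,"dy":0.029,"dz":0.05,"rx":0,"ry":0,"rz":-14.5},{"gripper":1,"dx":-0.02,"dy":0.029,"dz":0.03,"rx":0,"ry":0,"rz":-14.5},{"gripper":1,"dx":-0.02,"dy":0.029,"dz":0.02,"rx":0,"ry":0,"rz":-14.5},{"gripper":1,"dx":-0.02,"dy":0.029,"dz":0.02,"rx":0,"ry":0,"rz":-14.5}]'
python3 - <<'E'
from h import *
to(81.2,0,(.600,-.0306,.042))
E
```

```text
t: 46.15
eef_pos: [0.6212, -0.06, 0.04]
tool_rot: [0.708, -0.035, 0.705, 0.033]
contact_force: [-1.1, -0.8, 7.4]
gripper_width: 0.676
t: 46.95
eef_pos: [0.5988, -0.0318, 0.0564]
tool_rot: [0.704, 0.054, 0.705, -0.056]
contact_force: [-0.2, -0.1, -2.4]
gripper_width: 0.672
t 47.0 p [ 0.5988 -0.0318  0.0564] x [-0.002 -0.003 -1.   ] y [ 0.155  0.988 -0.004] jawyaw 81.1 w 0.672 F [-0.2 -0.1 -2.4] q [ 0.45  0.7  -0.69  1.84  0.6   0.82  0.87]
rot [ 0.2 -0.1  0.1] rows 0.0 shift [ 0.0012  0.0012 -0.0144]
```

```bash
python3 -m jog '[{"gripper":1,"dx":0.001,"dy":0.001,"dz":-0.008,"rx":0,"ry":0,"rz":0},{"gripper":1,"dx":0.001,"dy":0.001,"dz":-0.0155,"rx":0,"ry":0,"rz":0},{"gripper":1,"dx":0.001,"dy":0.001,"dz":-0.0155,"rx":0,"ry":0,"rz":0},{"gripper":0.2,"dx":0.001,"dy":0.001,"dz":-0.0155,"rx":0,"ry":0,"rz":0},{"gripper":0,"dx":0.001,"dy":0.001,"dz":-0.0155,"rx":0,"ry":0,"rz":0},{"gripper":0,"dx":0.001,"dy":0.001,"dz":-0.0155,"rx":0,"ry":0,"rz":0},{"gripper":0,"dx":0.001,"dy":0.001,"dz":0.03,"rx":0,"ry":0,"rz":0},{"gripper":0,"dx":0.0,"dy":0.0,"dz":0.07,"rx":0,"ry":0,"rz":0},{"gripper":0,"dx":0.0,"dy":0,"dz":0.11,"rx":0,"ry":0,"rz":5},{"gripper":0,"dx":0.0,"dy":0,"dz":0.13,"rx":0,"ry":0,"rz":10}]' >/dev/null
python3 -m jog '[{"gripper":0,"dx":0,"dy":0,"dz":0,"rx":0,"ry":0,"rz":0},{"gripper":0,"dx":0,"dy":0,"dz":0,"rx":0,"ry":0,"rz":0}]' >/dev/null
cat > m.py <<'E'
from h import *
def comps(cam):
    r,W=snap(cam)
    m=((W[...,2]>.0555)&(W[...,2]<.062)&(W[...,0]>.48)&(W[...,0]<.75)&(W[...,1]>-.13)&(W[...,1]<.06)).astype(np.uint8)
    n,l,s,c=cv2.connectedComponentsWithStats(cv2.erode(m,np.ones((2,2))))
    for i in range(1,n):
        if s[i,4]>60: print(cam,s[i].tolist(),rect(W[l==i]),W[l==i][:,2].mean().round(4))
    return r
E
python3 - <<'E'
from m import *
comps("wrist"); to(91,0,(.671,-.0436,.042))
E
```

```text
wrist [299, 92, 71, 45, 2213] (array([531.9, -20.2]), array([28.9, 58.1]), 81.2) 0.0589
wrist [290, 171, 65, 38, 1691] (array([600.6, -29.4]), array([28.9, 58. ]), 81.4) 0.059
wrist [277, 244, 59, 27, 1385] (array([671.2, -43.4]), array([27.9, 57.7]), -87.1) 0.0589
t 48.2 p [ 0.5992 -0.0312  0.1872] x [ 0.001 -0.003 -1.   ] y [-0.016  1.    -0.003] jawyaw 90.9 w 0.996 F [-0.8 -1.   0.4] q [ 0.56  0.56 -0.84  1.76  0.48  1.04  1.14]
rot [0.2 0.  0.1] rows 0.0 shift [ 0.0718 -0.0124 -0.1452]
```

```bash
python3 -m jog '[{"gripper":0,"dx":0.04,"dy":-0.006,"dz":0,"rx":0,"ry":0,"rz":1.5},{"gripper":0,"dx":0.0715,"dy":-0.012,"dz":-0.03,"rx":0,"ry":0,"rz":1.5},{"gripper":0,"dx":0.0715,"dy":-0.012,"dz":-0.07,"rx":0,"ry":0,"rz":1.5},{"gripper":0,"dx":0.0715,"dy":-0.012,"dz":-0.1,"rx":0,"ry":0,"rz":1.5},{"gripper":0,"dx":0.0715,"dy":-0.012,"dz":-0.13,"rx":0,"ry":0,"rz":1.5},{"gripper":0,"dx":0.0715,"dy":-0.012,"dz":-0.146,"rx":0,"ry":0,"rz":1.5},{"gripper":0,"dx":0.0715,"dy":-0.012,"dz":-0.146,"rx":0,"ry":0,"rz":1.5}]'
python3 -m jog '[{"gripper":1,"dx":0,"dy":0,"dz":0,"rx":0,"ry":0,"rz":0},{"gripper":1,"dx":0,"dy":0,"dz":0,"rx":0,"ry":0,"rz":0},{"gripper":1,"dx":0,"dy":0,"dz":0,"rx":0,"ry":0,"rz":0},{"gripper":1,"dx":0,"dy":0,"dz":0,"rx":0,"ry":0,"rz":0},{"gripper":1,"dx":0,"dy":0,"dz":0.01,"rx":0,"ry":0,"rz":0},{"gripper":1,"dx":-0.002,"dy":0.002,"dz":0.012,"rx":0,"ry":0,"rz":-5},{"gripper":1,"dx":-0.002,"dy":0.002,"dz":0.012,"rx":0,"ry":0,"rz":-11},{"gripper":1,"dx":-0.002,"dy":0.002,"dz":0.012,"rx":0,"ry":0,"rz":-11}]' 50
python3 -c "
from h import *
to(81.2,0,(.669,-.0415,.042))"
```

```text
t: 48.9
eef_pos: [0.6689, -0.0429, 0.0384]
tool_rot: [0.705, -0.017, 0.708, 0.015]
contact_force: [-0.5, -0.4, -0.2]
gripper_width: 0.996
t: 49.7
eef_pos: [0.669, -0.0409, 0.0544]
tool_rot: [0.706, 0.051, 0.705, -0.054]
contact_force: [-0.6, 0.6, -3.6]
gripper_width: 0.674
t 49.7 p [ 0.669  -0.0409  0.0544] x [ 0.001 -0.004 -1.   ] y [ 0.148  0.989 -0.003] jawyaw 81.5 w 0.674 F [-0.6  0.6 -3.6] q [ 0.42  0.79 -0.68  1.67  0.6   0.91  0.93]
rot [ 0.2  0.1 -0.3] rows 0.0 shift [ 0.     -0.0006 -0.0124]
```

```bash
python3 -m jog '[{"gripper":1,"dx":0,"dy":0,"dz":-0.007,"rx":0,"ry":0,"rz":0},{"gripper":1,"dx":0,"dy":0,"dz":-0.013,"rx":0,"ry":0,"rz":0},{"gripper":1,"dx":0,"dy":0,"dz":-0.013,"rx":0,"ry":0,"rz":0},{"gripper":0.2,"dx":0,"dy":0,"dz":-0.013,"rx":0,"ry":0,"rz":0},{"gripper":0,"dx":0,"dy":0,"dz":-0.013,"rx":0,"ry":0,"rz":0},{"gripper":0,"dx":0,"dy":0,"dz":-0.013,"rx":0,"ry":0,"rz":0},{"gripper":0,"dx":0,"dy":0,"dz":0.03,"rx":0,"ry":0,"rz":0},{"gripper":0,"dx":0,"dy":0,"dz":0.07,"rx":0,"ry":0,"rz":0},{"gripper":0,"dx":0,"dy":0,"dz":0.12,"rx":0,"ry":0,"rz":0},{"gripper":0,"dx":-0.03,"dy":0.02,"dz":0.16,"rx":0,"ry":0,"rz":0}]' >/dev/null
python3 -m jog '[{"gripper":0,"dx":-0.03,"dy":0.03,"dz":0.04,"rx":0,"ry":0,"rz":0},{"gripper":0,"dx":-0.06,"dy":0.06,"dz":0.08,"rx":0,"ry":0,"rz":0},{"gripper":0,"dx":-0.09,"dy":0.1,"dz":0.09,"rx":0,"ry":0,"rz":0},{"gripper":0,"dx":-0.1,"dy":0.14,"dz":0.09,"rx":0,"ry":0,"rz":0},{"gripper":0,"dx":-0.1,"dy":0.17,"dz":0.09,"rx":0,"ry":0,"rz":0},{"gripper":0,"dx":-0.1,"dy":0.17,"dz":0.09,"rx":0,"ry":0,"rz":0},{"gripper":0,"dx":-0.1,"dy":0.17,"dz":0.09,"rx":0,"ry":0,"rz":0}]' >/dev/null
python3 - <<'E'
from m import *
tool(); a=comps("wrist"); b=comps("top"); W2=world(b)
K=W2[seg(W2,(.631,-.281),.03,.070,.083)]; print("tare",len(K),rect(K) if len(K)>9 else 0)
K=W2[seg(W2,(.443,-.321),.05,.094,.125)]; print("knob",len(K),rect(K) if len(K)>9 else 0, np.median(K[:,2]) if len(K) else 0)
for l in ["spool","flux","multimeter"]:
    for d in cut_out("top",l)[:1]: print(l,(np.nanmedian(W2[d["mask"]],0)*1000).round())
cv2.imwrite("pics/v19.png",cv2.resize(b["pixels"][100:280,300:500],None,fx=3,fy=3,interpolation=cv2.INTER_CUBIC))
E
```

```text
t 51.4 p [0.5412 0.1483 0.3009] x [ 0.001 -0.003 -1.   ] y [ 0.145  0.989 -0.003] jawyaw 81.7 w 1.003 F [ 0.4 -1.   0.2] q [ 0.34  0.38 -0.92  1.73  0.32  1.2   0.76]
wrist [172, 167, 46, 21, 848] (array([532.4, -19.9]), array([28.3, 58.5]), 81.3) 0.0587
wrist [180, 216, 43, 18, 707] (array([600.4, -28.6]), array([26.4, 57.4]), 81.8) 0.0588
wrist [186, 260, 11, 12, 67] (array([658.6, -62.6]), array([10.8, 21.5]), -48.2) 0.0587
tare 49 (array([ 630.4, -280.1]), array([12.2, 33.7]), -0.4)
knob 61 (array([ 439.3, -318.8]), array([20.3, 21.8]), -88.1) 0.10433100643112736
flux [773. 131.  52.]
multimeter [791. -47.  38.]
```

View pics/v19.png

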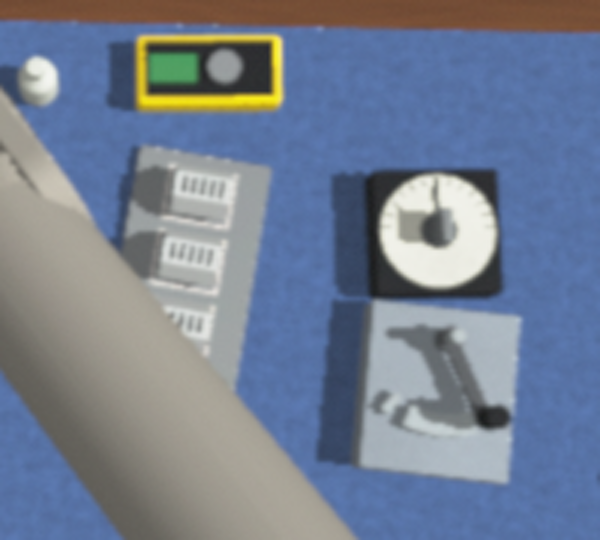

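Picture 15: all three packs are in line, slots up (bay 3 at 203,190; bay 2 at 190,262); tare pointer on the mark (437,195); lever knob at the far notch (492,415).

```bash
python3 - <<'E'
from h import *
r,W=snap("top")
for d in cut_out("top","pack_a"):
    P=W[d["mask"]]; P=P[P[:,2]>.053]
    if len(P)>20 : print([int(v) for v in d["box"]],rect(P))
packs(W,[(.666,-.041)],.059)
hand_in(); print("handed in",get_obs()["t"])
E
```

```text
[366, 162, 19, 20] (array([665.4, -38.5]), array([35.1, 56.8]), 82.4)
[358, 209, 19, 16] (array([535. , -30.4]), array([27.4, 55. ]), 46.4)
[364, 187, 20, 14] (array([597.2, -28.7]), array([35.1, 58.8]), 81.1)
pack near (0.666, -0.041) 195 (array([665.2, -39.4]), array([35.1, 59.7]), 82.4) z 0.058
the job is handed in; nothing more can be done
the job is handed in; nothing more can be done
```

I tared the meter, laid the three packs in bays 1 to 3, moved the selector lever to the far notch and handed the job in about 51 s into the 210 s; no verdict is reported. Only three real packs are on the bench; the pink and purple ones are decoys and I left them alone.

Last checks before handing in:
- **Tare:** right after I set it, the knob bar read 2.0° against the box's 2.0°. The last top-camera reading was -0.4°, and its picture still shows the pointer on the zero mark. Both are within the 5° allowed.
- **Packs:** all three lie vent up, within about 4 mm and 2° of their bays.
- **Lever:** swing measured 1.00 rad, with the knob top at about 104 mm, so it is fully down.
- **Bystanders:** the bottle and multimeter have not moved. The arm hid the spool in the last picture; it was in place in the check before.

After the lever move, a check showed that the bay 2 pack had been knocked about 35 mm aside and had turned the bay 3 pack by about 11°. I re-gripped and re-laid both.

Two readings disagreed at the end. The top camera gave a 46° yaw for the bay 1 pack, which the arm partly covered. The wrist camera, with a clear view, gave 81.3°, which fits the bay, and I trust that one. The top camera also reads 2 to 4 mm short in x compared with the wrist camera.

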